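Hold a washed jar up to the clip lamp

TASK

The washed preserving jar has to be checked for cracks: squeeze the clip lamp open and let it grip the upper half of the near upright edge of the standing bread board, jaws pushed well on, lamp level and its glass looking out to the robot's left. Then lift the jar out of the colander and hold it up before the lamp: the jar's middle straight in front of the lamp glass, at the same height and about 110 mm away from it, still mouth down but tipped about 30 degrees so that the mouth turns towards the lamp. Finish while holding the jar there, still and in the air, with the lamp left clipped on by itself and the other things on the counter undisturbed.

Things in the scene. Friction and masses are not known exactly. Their poses are not given: they have to be found in the camera images.
- lamp: black clip lamp, 95 g, loose; starts lying like a peg on its side: clip shut, hinge pin upright. Two levers, z 0 to 34 mm, on a pin 13 mm thick; handles to -x, jaws to +x. Origin at the pin, underside. The frame is that of the +y lever, which carries the lamp head. Clipped on a board, x runs into the board along its sheet, whose mid plane is y = 0. Jaws reach 45 mm ahead of the pin, handles 52 mm behind.
- lamp_grip (a point): midway between the handles of the SHUT clip, 40 mm behind the pin, 17 mm above the underside. Width over the handles here: 54 mm shut (61 mm at 11 mm further back), 44 on the board, 30 squeezed to the stop (handles then parallel); needs 10 N. The clip's middle line is turned from lamp x by 0.125 rad counterclockwise seen from above when shut, 0.175 rad clockwise when squeezed.
- lamp_lens (a point): centre of the lamp's round glass (37 mm across), on lamp at x 26, y 58, z 22 mm; it shines along lamp +y. The black lamp head behind it is 44 mm across and 19 mm thick, on a short stiff neck. Axes as lamp.
- lamp_jaw (a joint): opening angle of the clip, rad: 0 shut (5 mm gap at the jaw tips), 0.25 with both jaws flat on the 16 mm board, 0.60 squeezed to the stop (32 mm gap at the tips, 21 mm gap 14 mm ahead of the pin). A spring shuts it: about 8 N at the jaws on the board.
- board: wooden bread board on its long edge in a low dark rack, fixed: 280 mm long, 16 mm thick, from 15 to 240 mm above the counter. Origin on the counter straight below its near upright edge (facing the robot), mid thickness; x along the board away from the robot, y across it, z up. The rack (130 mm wide, 15 mm high, pegs to 90 mm) begins 50 mm behind the near edge.
- board_top (a point): top corner of the board's near upright edge, mid thickness, 240 mm above the counter
- jar: clear glass jar, empty, about 190 g, 62 mm across, 120 mm tall, standing mouth down in the colander. Origin at the centre of its mouth, z towards its closed bottom (up while it drains). The mouth is 53 mm across; the straight 62 mm wide part spans z 26 to 116 mm.
- jar_mid (a point): middle of the jar, on its axis 60 mm from the mouth
- colander: white enamel colander, 240 mm across the dark rim, 102 mm high, two loop handles on its y sides; loose, 0.75 kg. Origin at the centre of its underside. Its flat floor, on which the jar stands off centre, is 15 mm above the counter and 132 mm across; the side slopes out, 208 mm across at 64 mm height.
- masher: turned wooden masher standing on its head, 72 mm across, 247 mm tall; origin at the centre of its foot. Leave it standing.
- spoon_rest: flat orange silicone spoon rest, 185 x 85 x 14 mm; origin under the middle of its bowl. Leave it.
- crock: white lidded crock, 104 mm across, 147 mm tall, 0.8 kg; origin at the centre of its foot. Leave it.
Things that resemble listed ones, but are neither listed nor needed, are in the scene too. Of the things like the jar, leave any that is red; of the rest the larger one is meant.

How it is judged:
By the outcome, as a careful person would: the job done as asked, in the order asked, and still so for the second after the job is handed in, while the arm keeps its last pose, push and grip.
It also fails if it takes over 54 s, if anything falls off the work surface, if the arm or the gripper's body presses on something with over 40 N, if the wrist force passes 120 N, or if a joint passes its speed limit or range.

ROBOT

A 6-joint arm with a two-finger parallel gripper is mounted at the origin on the work surface. World frame = base frame: x ahead of the robot, y to its left, z up, the work surface at z = 0. Lengths are in mm, angles in rad, forces in N, time in s.
With the tool pointing down it reaches from about 275 to 975 mm from the base axis. Payload 8.4 kg.
Tool frame: the origin (TCP) lies at the very end of the fingers, on their centre line; the grasp point (between the pads) lies 19 mm behind it (manip.tcp_to_grasp is the distance from the TCP to the grasp point, in mm); z points along the fingers, x is the direction in which the jaws open and shut, and the axes are right-handed (so a half turn about z gives the same grasp; the last joint's range is limited). The gripper opens to 92 mm and grips with 3 to 60 N. Pads are 20 mm wide; open, the fingers measure 128 mm over their backs; the gripper's body (75 mm by 189 mm) begins 69 mm behind the grasp point.
Start: joints at [1.161, 0.353, 1.633, -0, 1.155, -0.002], TCP at [247.868, 573.75, 214.583] pointing down, gripper open.
Joint ranges: [-2.63, 2.63], [-0.92, 2.1], [0.06, 2.66], [-1.3, 4.44], [0, 2.69], [-3.02, 3.02]. Speed limits (rad/s): [2.22, 2.22, 2.79, 3.14, 3.14, 3.14].

INTERFACE

Orientations are given as a unit quaternion [w, x, y, z].
In Python, from station import monitor, viewer, manip gives the robot as it stands.
- The arm moves only by the shell command python3 -m crank 'ROWS' [FORCE]. ROWS is JSON, a list of rows, each an object of numbers: "fingers": the closure, from 0 (fully open) to 1 (shut); "x", "y", "z": the shift along the tool's x, y, z in cm; "rx", "ry", "rz": the turn, a rotation vector about the tool's x, y, z in rad. A call has 1 to 5 rows; each row shifts and turns the commanded pose from where the row before left it, along the tool's axes as they then stand; what a row does not reach is not made up. A row lasts 1/12 s, in which the tool goes at most 41.7 mm and 7.16 degrees, less where a joint would pass 70% of its speed; a pose out of reach is approached as far as the arm can. A call with a gripper value outside its range is refused whole. The fingers move at their own pace and stop on an object; FORCE is the grip in N (left out, the last holds). Time passes only in rows, so rows that do not move let the fingers close. It gives the time, the measured TCP pose, the force and the opening at its end, in the units of the state.
- monitor.sense(): the state, without advancing time (a new reading comes with each control period).
- viewer.grab_frame(name): name is "scene" or "top" or "wrist"; returns a dict with "img" (480x640x3 uint8, blue, green, red), "vertical_fov" (degrees; the focal length in pixels is half the picture's height over the tangent of half this angle, whatever the lens; pixels are square), "cx", "cy" (the principal point, pixels), "extrinsics" (4x4, takes a point from camera to world coordinates); the wrist camera has in their place "mount" (4x4, takes a point from camera to tool coordinates, whose origin is the TCP and whose axes are the tool frame's). Camera axes: x right, y up, looking along -z (the intrinsics and any distortion apply to the point x, -y, -z); pixel columns grow to the right and rows downward; lengths in mm; the calibration is good to about 2 mm. A picture is of the moment at which its call begins: read the wrist's pose just before it. There is no depth.
- manip.close_job(): hands the job in, once; it reports no verdict.
The state is a dict: "time_s": time; "joints": joint angles; "joint_velocities": joint speeds; "effort": joint torques, N m; "tool_pos": TCP position; "eef_rot": TCP orientation; "contact_force": force on the tool from outside, world axes, zero at the start; "moment": the same for the moment, N m; "opening": opening from 0.0 (shut) to 1.0 (fully open).
Only numpy, scipy, OpenCV 4.12 (cv2) and the standard library are available. Lean on these libraries where they do the work, as an engineer would, in place of code of your own. Each camera call takes 0.05 s, during which the arm holds its last target.

## Working session

There is one attempt and no reset: what is moved stays moved. The work goes in short steps, Python scripts to look and compute and a shell command to move; the robot and the scene stay as the last step left them, time stands still between calls to the robot, and variables do not carry over. Pictures are saved under pics/ and viewed, and the job is handed in when it is done.

```bash
ls; mkdir -p pics; cat > h.py <<'E'
import sys; sys.path.insert(0,'.')
import numpy as np, cv2
from station import monitor, viewer, manip
def grab(n,fn=None):
    s=monitor.sense(); f=viewer.grab_frame(n)
    if fn: cv2.imwrite('pics/'+fn,f['img'])
    return s,f
E
python3 - <<'E'
from h import *
print(monitor.sense(), manip.tcp_to_grasp)
for n in ['scene','top','wrist']:
    s,f=grab(n,n+'0.png'); print(n,{k:v for k,v in f.items() if k!='img'})
E
```

```text
pics
{'time_s': 0.0, 'joints': array([ 1.16060705e+00,  3.53646788e-01,  1.63411785e+00,  1.24531638e-05,
        1.15519395e+00, -2.41423211e-03]), 'joint_velocities': array([ 9.50801383e-06, -3.61931608e-04,  8.13805189e-05, -6.35614268e-04,
        2.67430362e-03, -1.03441884e-03]), 'effort': array([-1.72319935e-03, -5.93858421e+01, -3.34222269e+01,  6.96858088e-02,
        2.33197730e-02, -9.54895836e-05]), 'tool_pos': array([247.66501911, 573.30478894, 213.87151055]), 'eef_rot': array([ 3.68999451e-04,  8.35635016e-01,  5.49284675e-01, -5.74730722e-04]), 'contact_force': array([-1.717979  ,  0.11802342,  0.00664486]), 'moment': array([-0.03282623,  0.02224032, -0.01630197]), 'opening': 1.0014443561203321} 18.700000000000003
scene {'vertical_fov': 56.55752168020867, 'cx': 320.45772603171764, 'cy': 245.7135908915482, 'extrinsics': array([[-2.51283540e-01, -8.19028031e-01,  5.15800026e-01,
         1.21651275e+03],
       [ 9.67913132e-01, -2.13107934e-01,  1.33150956e-01,
         2.16368347e+02],
       [ 8.66712601e-04,  5.32708262e-01,  8.46298503e-01,
         1.18927983e+03],
[... 278 characters left out ...]
       [-9.99994288e-01, -3.35339513e-03,  4.22428494e-04,
         7.40337267e+01],
       [ 1.09332033e-04,  9.28233256e-02,  9.95682589e-01,
         1.67086858e+03],
       [ 0.00000000e+00,  0.00000000e+00,  0.00000000e+00,
         1.00000000e+00]])}
wrist {'vertical_fov': 62.892079322680374, 'cx': 318.5716014918773, 'cy': 239.7613857692133, 'mount': array([[ 9.99998966e-01, -1.13184759e-03, -8.87024564e-04,
         1.94785583e-01],
       [-1.32694249e-03, -9.64009036e-01, -2.65866164e-01,
        -7.48089430e+01],
       [-5.54179720e-04,  2.65867066e-01, -9.64009542e-01,
        -1.69807727e+02],
       [ 0.00000000e+00,  0.00000000e+00,  0.00000000e+00,
         1.00000000e+00]])}
```

View pics/scene0.png

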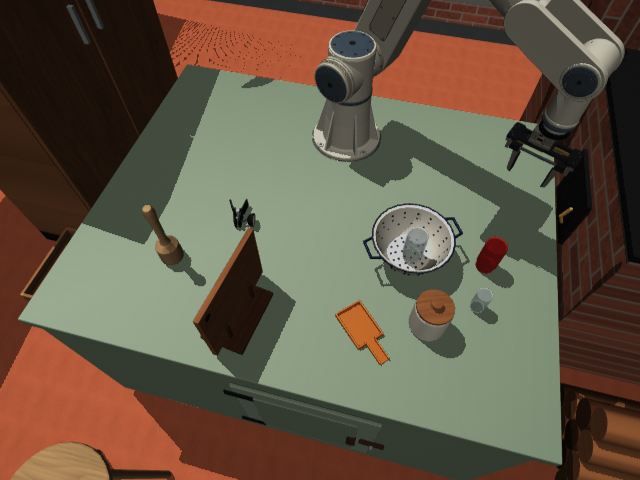

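View pics/top0.png

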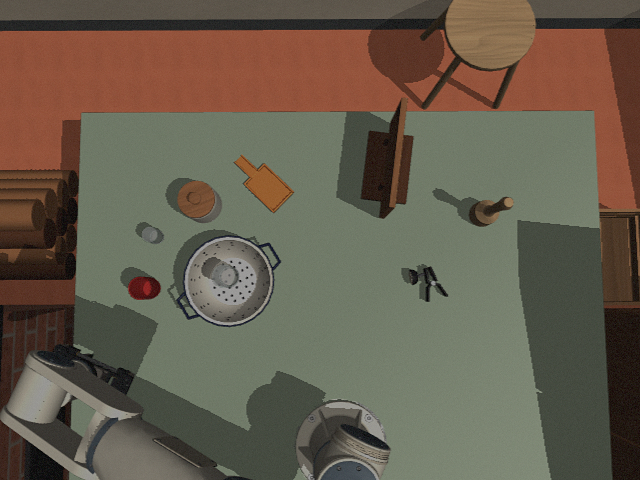

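View pics/wrist0.png

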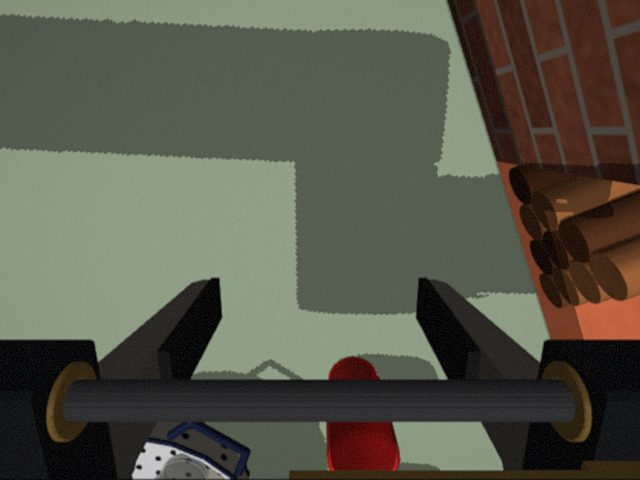

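```bash
python3 - <<'E'
from h import *
a=cv2.imread('pics/top0.png'); b=cv2.imread('pics/scene0.png')
cv2.imwrite('pics/ztlamp.png',cv2.resize(a[250:310,390:460],None,fx=8,fy=8,interpolation=cv2.INTER_CUBIC))
cv2.imwrite('pics/zslamp.png',cv2.resize(b[185:245,215:285],None,fx=8,fy=8,interpolation=cv2.INTER_CUBIC))
cv2.imwrite('pics/ztbrd.png',cv2.resize(a[90:230,350:425],None,fx=4,fy=4,interpolation=cv2.INTER_CUBIC))
cv2.imwrite('pics/zsbrd.png',cv2.resize(b[220:370,190:290],None,fx=4,fy=4,interpolation=cv2.INTER_CUBIC))
cv2.imwrite('pics/ztcol.png',cv2.resize(a[220:340,165:285],None,fx=5,fy=5,interpolation=cv2.INTER_CUBIC))
cv2.imwrite('pics/zscol.png',cv2.resize(b[195:285,360:470],None,fx=6,fy=6,interpolation=cv2.INTER_CUBIC))
E
```

```text
(no output)
```

View pics/ztlamp.png

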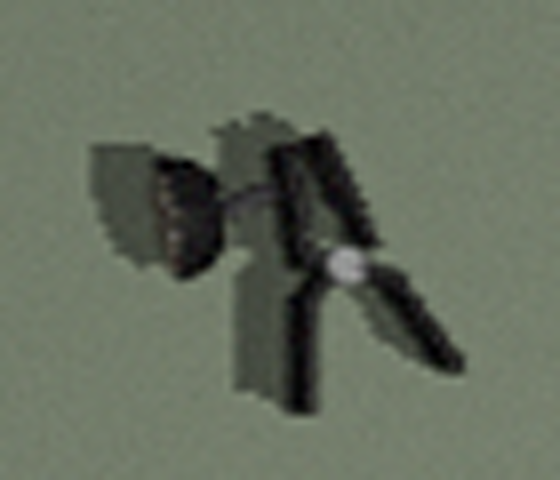

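View pics/zslamp.png

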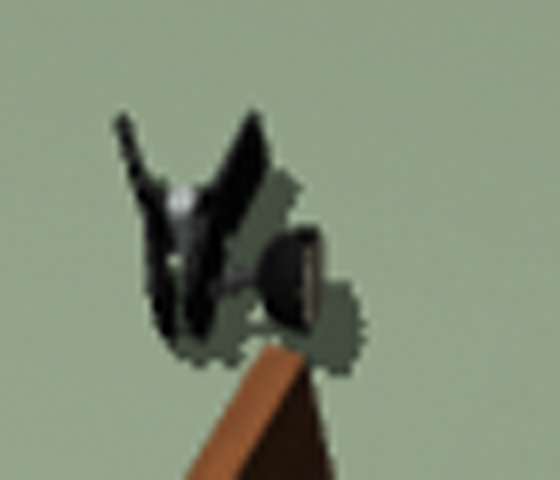

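View pics/ztbrd.png

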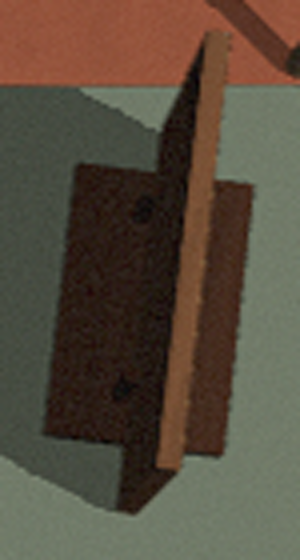

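View pics/zsbrd.png

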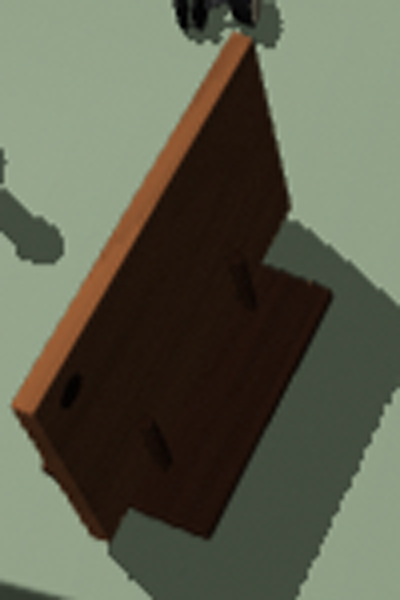

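View pics/ztcol.png

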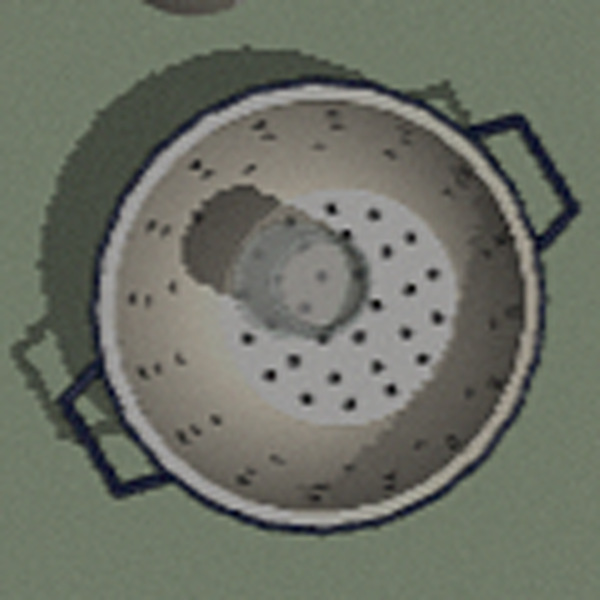

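View pics/zscol.png

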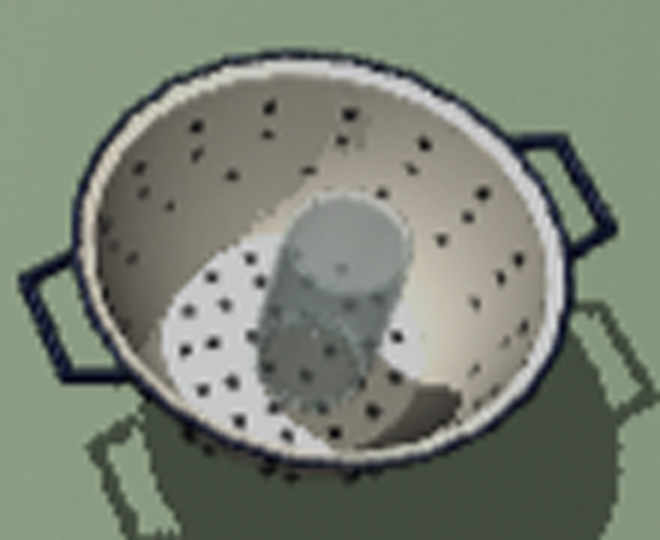

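```bash
cat >> h.py <<'E'
from scipy.spatial.transform import Rotation as Ro
def R(q): return Ro.from_quat([q[1],q[2],q[3],q[0]]).as_matrix()
def ext(s,f):
    if 'extrinsics' in f: return f['extrinsics']
    T=np.eye(4); T[:3,:3]=R(s['eef_rot']); T[:3,3]=s['tool_pos']; return T@f['mount']
def ray(E,f,p):
    F=240/np.tan(np.radians(f['vertical_fov']/2))
    d=np.array([(p[0]-f['cx'])/F,-(p[1]-f['cy'])/F,-1.]); d=E[:3,:3]@d
    return E[:3,3],d/np.linalg.norm(d)
def onz(E,f,p,z):
    o,d=ray(E,f,p); return o+d*(z-o[2])/d[2]
def tri(rs):
    A=np.zeros((3,3));b=np.zeros(3)
    for o,d in rs:
        P=np.eye(3)-np.outer(d,d);A+=P;b+=P@o
    x=np.linalg.solve(A,b); return x,[np.linalg.norm((np.eye(3)-np.outer(d,d))@(x-o)) for o,d in rs]
def proj(E,f,X):
    F=240/np.tan(np.radians(f['vertical_fov']/2)); c=np.linalg.inv(E)@np.append(X,1)
    return np.array([f['cx']+F*c[0]/-c[2], f['cy']-F*c[1]/-c[2]])
E
python3 - <<'E'
from h import *
s,t=grab('top');s,c=grab('scene');T=t['extrinsics'];C=c['extrinsics']
import pickle; 
def two(n,a,b): print(n,*[np.round(v,1) for v in tri([ray(T,t,a),ray(C,c,b)])])
two('btop',(392,206.7),(252.5,229.5)); two('bfar',(404.5,98.3),(196.2,322.5))
two('pin',(433.1,283.1),(215+180/8,185+198/8))
two('jarbottom c',(165+305/5,220+278/5),(360+348/6,195+245/6))
print('pin34',onz(T,t,(433.1,283.1),34)[:2],onz(C,c,(237.5,209.75),34)[:2])
two('rim',(165+322/5,220+305/5),(360+322/6,195+260/6))
# near bottom corner of board in top
print('board near bottom left corner',onz(T,t,(350+130/4,90+512/4),15))
for n,p,z in [('small jar',(149,234),0),('masher',(483,214),0),('crock top',(197,196),140),('spoon',(268,188),14),('red',(143,288),60)]: print(n,onz(T,t,p,z).round())
# rim ellipse extents in top
for p in [(165+95/5,220+305/5),(165+545/5,220+305/5),(165+322/5,220+80/5),(165+322/5,220+530/5)]: print(onz(T,t,p,102).round())
E
```

```text
btop [ 632.9 -118.9  236.9] [3.2 3.2]
bfar [ 907.4 -156.5  237.1] [1.3 1.3]
pin [ 447.4 -259.6   34.1] [1.1 1.1]
jarbottom c [467.9 305.9 127.6] [4.3 4.3]
pin34 [ 447.67480087 -260.63535228] [ 447.15946655 -258.55298855]
rim [454.4 299.9  91.9] [2.4 2.4]
board near bottom left corner [ 632.70283232 -124.85671113   15.        ]
small jar [591. 542.   0.]
masher [ 645. -415.    0.]
crock top [678. 378. 140.]
spoon [720. 201.  14.]
red [437. 538.  60.]
[455. 417. 102.]
[454. 177. 102.]
[575. 297. 102.]
[336. 295. 102.]
```

```bash
python3 -m crank '[{"fingers":0,"x":-2.85,"y":1.92,"z":0.3},{"x":-2.85,"y":1.92,"z":0.3},{"x":-2.85,"y":1.92,"z":0.3},{"x":-2.85,"y":1.92,"z":0.3},{"x":-2.85,"y":1.92,"z":0.3}]' 20
```

```text
invalid input
```

```bash
python3 -m crank '[{"fingers":0,"x":-2.85,"y":1.92,"z":0.3,"rx":0,"ry":0,"rz":0},{"fingers":0,"x":-2.85,"y":1.92,"z":0.3,"rx":0,"ry":0,"rz":0},{"fingers":0,"x":-2.85,"y":1.92,"z":0.3,"rx":0,"ry":0,"rz":0},{"fingers":0,"x":-2.85,"y":1.92,"z":0.3,"rx":0,"ry":0,"rz":0},{"fingers":0,"x":-2.85,"y":1.92,"z":0.3,"rx":0,"ry":0,"rz":0}]' 20
```

```text
time_s: 0.67
tool_pos: [279.4, 403.3, 199.3]
eef_rot: [0.0, 0.836, 0.549, -0.0]
contact_force: [-0.3, -0.8, 0.6]
opening: 0.999
```

```bash
python3 -m crank '[{"fingers":0,"x":-2.85,"y":1.92,"z":0.3},{"fingers":0,"x":-2.85,"y":1.92,"z":0.3},{"fingers":0,"x":-2.85,"y":1.92,"z":0.3},{"fingers":0,"x":-2.85,"y":1.92,"z":0.3},{"fingers":0,"x":-2.85,"y":1.92,"z":0.3}]' 20
```

```text
invalid input
```

Full rows are needed.

```bash
python3 -m crank '[{"fingers":0,"x":-2.85,"y":1.92,"z":0.3,"rx":0,"ry":0,"rz":0},{"fingers":0,"x":-2.85,"y":1.92,"z":0.3,"rx":0,"ry":0,"rz":0},{"fingers":0,"x":-2.85,"y":1.92,"z":0.3,"rx":0,"ry":0,"rz":0},{"fingers":0,"x":-2.85,"y":1.92,"z":0.3,"rx":0,"ry":0,"rz":0},{"fingers":0,"x":-2.85,"y":1.92,"z":0.3,"rx":0,"ry":0,"rz":0}]'
python3 -m crank '[{"fingers":0,"x":-2.85,"y":1.92,"z":0.3,"rx":0,"ry":0,"rz":0},{"fingers":0,"x":-2.85,"y":1.92,"z":0.3,"rx":0,"ry":0,"rz":0},{"fingers":0,"x":-2.85,"y":1.92,"z":0.3,"rx":0,"ry":0,"rz":0},{"fingers":0,"x":-2.85,"y":1.92,"z":0.3,"rx":0,"ry":0,"rz":0},{"fingers":0,"x":-2.85,"y":1.92,"z":0.3,"rx":0,"ry":0,"rz":0}]'
python3 -m crank '[{"fingers":0,"x":-2.85,"y":1.92,"z":0.3,"rx":0,"ry":0,"rz":0},{"fingers":0,"x":-2.85,"y":1.92,"z":0.3,"rx":0,"ry":0,"rz":0},{"fingers":0,"x":-2.85,"y":1.92,"z":0.3,"rx":0,"ry":0,"rz":0},{"fingers":0,"x":-2.85,"y":1.92,"z":0.3,"rx":0,"ry":0,"rz":0},{"fingers":0,"x":-2.85,"y":1.92,"z":0.3,"rx":0,"ry":0,"rz":0}]'
python3 -m crank '[{"fingers":0,"x":-2.85,"y":1.92,"z":0.3,"rx":0,"ry":0,"rz":-0.11},{"fingers":0,"x":-2.6,"y":2.2,"z":0.3,"rx":0,"ry":0,"rz":-0.11},{"fingers":0,"x":-2.4,"y":2.5,"z":0.3,"rx":0,"ry":0,"rz":-0.11},{"fingers":0,"x":-2,"y":2.8,"z":0.3,"rx":0,"ry":0,"rz":-0.11},{"fingers":0,"x":-1.8,"y":3,"z":0.3,"rx":0,"ry":0,"rz":-0.11}]'
python3 -m crank '[{"fingers":0,"x":0,"y":0,"z":0,"rx":0,"ry":0,"rz":-0.11},{"fingers":0,"x":0,"y":0,"z":0,"rx":0,"ry":0,"rz":-0.05},{"fingers":0,"x":0,"y":0,"z":0,"rx":0,"ry":0,"rz":0}]'
```

```text
time_s: 1.08
tool_pos: [311.0, 234.5, 184.5]
eef_rot: [0.0, 0.835, 0.549, 0.0]
contact_force: [1.4, -0.3, 0.8]
opening: 0.999
time_s: 1.5
tool_pos: [342.7, 65.6, 169.7]
eef_rot: [0.0, 0.836, 0.549, 0.0]
contact_force: [0.2, 0.3, 0.2]
opening: 0.999
time_s: 1.92
tool_pos: [374.3, -103.7, 154.7]
eef_rot: [0.0, 0.836, 0.549, 0.0]
contact_force: [0.4, 1.1, 0.1]
opening: 1.002
time_s: 2.33
tool_pos: [470.9, -236.1, 139.4]
eef_rot: [-0.0, 0.655, 0.756, -0.0]
contact_force: [0.0, 0.2, 1.0]
opening: 0.996
time_s: 2.58
tool_pos: [470.9, -234.1, 139.2]
eef_rot: [-0.0, 0.593, 0.805, -0.0]
contact_force: [0.2, 0.4, 0.3]
opening: 0.999
```

```bash
python3 -m crank '[{"fingers":0,"x":-0.7,"y":-3.7,"z":0,"rx":0,"ry":0,"rz":0},{"fingers":0,"x":-0.7,"y":-3.7,"z":0,"rx":0,"ry":0,"rz":0},{"fingers":0,"x":0,"y":0,"z":0,"rx":0,"ry":0,"rz":0},{"fingers":0,"x":0,"y":0,"z":0,"rx":0,"ry":0,"rz":0}]'
python3 - <<'E'
from h import *
import pickle
s,f=grab('wrist','w1.png'); pickle.dump((s,f),open('w1.pkl','wb')); print(s['tool_pos'],s['eef_rot'])
E
```

```text
time_s: 2.92
tool_pos: [402.8, -269.4, 139.8]
eef_rot: [-0.0, 0.595, 0.804, -0.0]
contact_force: [0.5, -0.8, -0.3]
opening: 1.001
[ 402.81691557 -269.43031918  139.80222797] [-7.93467432e-05  5.95093259e-01  8.03656647e-01 -2.86622430e-06]
```

View pics/w1.png

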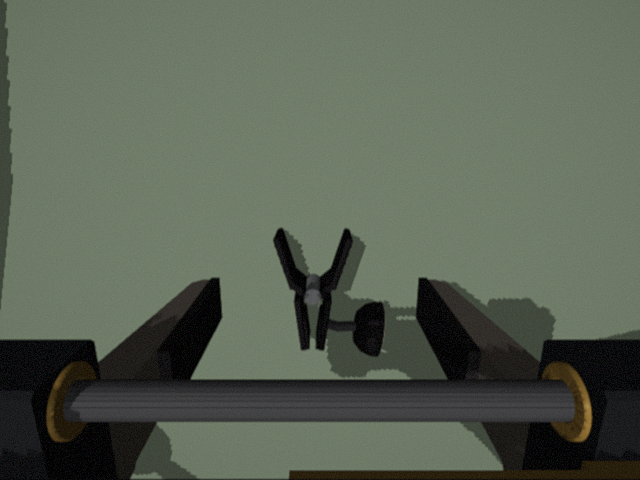

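```bash
python3 - <<'E'
from h import *
a=cv2.imread('pics/w1.png')
z=cv2.resize(a[220:365,260:400],None,fx=4,fy=4,interpolation=cv2.INTER_CUBIC)
z=cv2.convertScaleAbs(z,alpha=1.8,beta=10); cv2.imwrite('pics/w1z.png',z)
E
```

```text
(no output)
```

View pics/w1z.png

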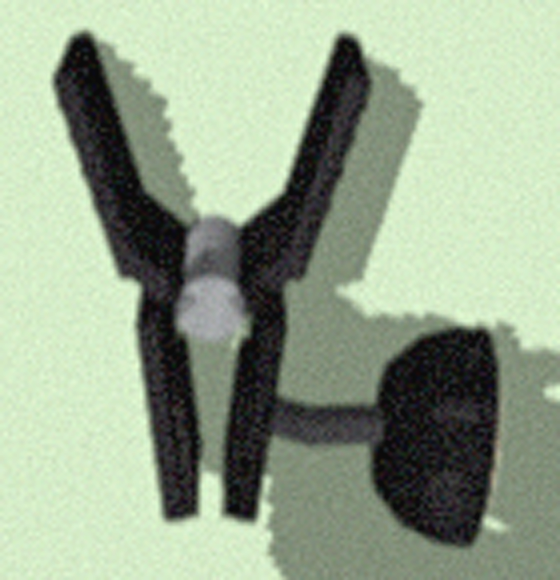

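```bash
python3 - <<'E'
from h import *
import pickle
s,f=pickle.load(open('w1.pkl','rb')); E=ext(s,f)
P=lambda u,v,z: onz(E,f,(260+u/4,220+v/4),z)
pin=P(210,312,34); pb=P(210,235,0)
print('pin top',pin,'bottom',pb)
jl,jr=P(180,515,34),P(242,515,34); print('jaw tips',jl,jr, np.linalg.norm((jl+jr)/2-pin))
d=(jl+jr)/2-pin; print('yaw jaws',np.arctan2(d[1],d[0]))
hl,hr=P(57,85,34),P(370,85,34); m=(hl+hr)/2; print('handles',hl,hr,np.linalg.norm(hl-hr),np.linalg.norm(m-pin)); d=pin-m; print(np.arctan2(d[1],d[0]))
e=P(498,340,34);print('lens edge',e)
q=s['eef_rot'];print('toolx yaw',2*np.arctan2(q[2],q[1]))
for yaw in (.2,.25,.3):
  u=np.array([np.cos(yaw),np.sin(yaw)]); print(yaw,'grip',pin[:2]-40*u)
E
```

```text
pin top [ 449.31256015 -259.65537336   34.        ] bottom [ 447.08656312 -260.80538094    0.        ]
jaw tips [ 492.5212193  -252.79111687   34.        ] [ 488.94762644 -241.09316634   34.        ] 43.32893920566649
yaw jaws 0.2977940074273537
handles [ 414.60606614 -299.27080737   34.        ] [ 397.9070661  -244.69844587   34.        ] 57.070125653487956 44.78648354266571
0.2788909317897744
lens edge [ 438.77025016 -205.38780966   34.        ]
toolx yaw 1.8668292737721608
0.2 grip [ 410.10989704 -267.60214659]
0.25 grip [ 410.55606328 -269.55153173]
0.3 grip [ 411.09910059 -271.47618162]
```

```bash
python3 -m crank '[{"fingers":0,"x":-0.4,"y":0.7,"z":2.5,"rx":0,"ry":0,"rz":0},{"fingers":0,"x":0,"y":0,"z":3.5,"rx":0,"ry":0,"rz":0},{"fingers":0,"x":0,"y":0,"z":3.5,"rx":0,"ry":0,"rz":0},{"fingers":0,"x":0,"y":0,"z":3,"rx":0,"ry":0,"rz":0},{"fingers":0,"x":0,"y":0,"z":0.9,"rx":0,"ry":0,"rz":0}]'
python3 -m crank '[{"fingers":0,"x":0,"y":0,"z":0,"rx":0,"ry":0,"rz":0},{"fingers":0.5,"x":0,"y":0,"z":0,"rx":0,"ry":0,"rz":0},{"fingers":0.75,"x":0,"y":0,"z":0,"rx":0,"ry":0,"rz":0},{"fingers":0.9,"x":0,"y":0,"z":0,"rx":0,"ry":0,"rz":0},{"fingers":0.9,"x":0,"y":0,"z":0,"rx":0,"ry":0,"rz":0}]' 25
python3 -m crank '[{"fingers":0.9,"x":0,"y":0,"z":0,"rx":0,"ry":0,"rz":0},{"fingers":0.9,"x":0,"y":0,"z":0,"rx":0,"ry":0,"rz":0},{"fingers":0.9,"x":0,"y":0,"z":0,"rx":0,"ry":0,"rz":0},{"fingers":0.9,"x":0,"y":0,"z":0,"rx":0,"ry":0,"rz":0}]'
```

```text
time_s: 3.38
tool_pos: [411.1, -269.0, 2.2]
eef_rot: [-0.002, 0.593, 0.805, -0.0]
contact_force: [-0.5, 0.7, 0.9]
opening: 0.998
time_s: 3.8
tool_pos: [413.2, -271.5, 7.1]
eef_rot: [0.001, 0.593, 0.805, 0.0]
contact_force: [0.7, 0.1, -0.3]
opening: 0.735
time_s: 4.13
tool_pos: [412.6, -271.3, 6.5]
eef_rot: [0.001, 0.593, 0.805, -0.0]
contact_force: [-0.9, 0.1, 9.1]
opening: 0.446
```

```bash
python3 -m crank '[{"fingers":0.9,"x":0,"y":0,"z":0,"rx":0,"ry":0,"rz":0},{"fingers":0.9,"x":0,"y":0,"z":0,"rx":0,"ry":0,"rz":0},{"fingers":0.9,"x":0,"y":0,"z":0,"rx":0,"ry":0,"rz":0},{"fingers":0.9,"x":0,"y":0,"z":0,"rx":0,"ry":0,"rz":0}]'
python3 - <<'E'
from h import *
s,f=grab('wrist','w2.png');print(s['tool_pos'],s['opening']*92,s['contact_force'])
E
```

```text
time_s: 4.47
tool_pos: [412.8, -271.5, 6.6]
eef_rot: [0.001, 0.593, 0.805, 0.0]
contact_force: [-1.0, 0.8, 9.8]
opening: 0.319
[ 412.84532374 -271.48990531    6.61803139] 29.342902729267983 [-0.95509877  0.76207487  9.79465377]
```

View pics/w2.png

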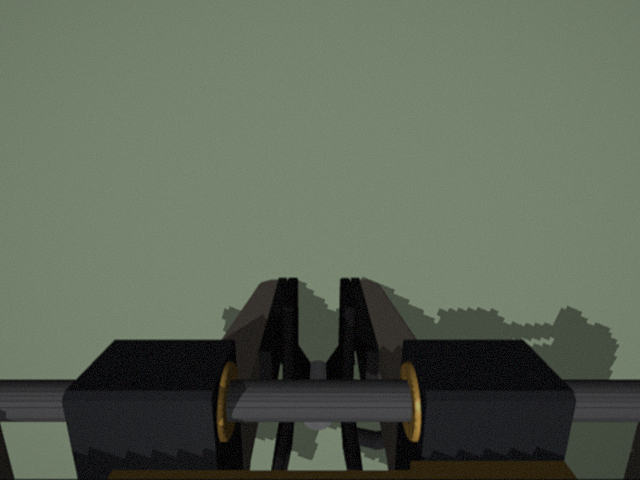

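```bash
python3 -m crank '[{"fingers":0.9,"x":0,"y":0,"z":-1.5,"rx":0,"ry":0,"rz":0},{"fingers":0.9,"x":0,"y":0,"z":-3.8,"rx":0,"ry":0,"rz":0},{"fingers":0.9,"x":0,"y":0,"z":-3.8,"rx":0,"ry":0,"rz":0},{"fingers":0.9,"x":0,"y":0,"z":-3.8,"rx":0,"ry":0,"rz":0},{"fingers":0.9,"x":0,"y":0,"z":-3.6,"rx":0,"ry":0,"rz":0}]'
python3 -m crank '[{"fingers":0.9,"x":0,"y":0,"z":0,"rx":0,"ry":0,"rz":0.11},{"fingers":0.9,"x":0,"y":0,"z":0,"rx":0,"ry":0,"rz":0.11},{"fingers":0.9,"x":0,"y":0,"z":0,"rx":0,"ry":0,"rz":0.11},{"fingers":0.9,"x":0,"y":0,"z":0,"rx":0,"ry":0,"rz":0.1},{"fingers":0.9,"x":0,"y":0,"z":0,"rx":0,"ry":0,"rz":0}]'
python3 - <<'E'
from h import *
s,f=grab('scene','s3.png');_,t=grab('top','t3.png');_,w=grab('wrist','w3.png');print(s['tool_pos'],s['opening']*92,s['contact_force'],2*np.arctan2(s['eef_rot'][2],s['eef_rot'][1])-np.pi/2)
def crop(im,E,f,c,fn):
    p=proj(E,f,c).astype(int); print(p); x,y=p-50
    x=max(x,0);y=max(y,0);cv2.imwrite(fn,cv2.resize(im[y:y+100,x:x+100],None,fx=5,fy=5,interpolation=cv2.INTER_CUBIC)); print(fn,x,y)
c=s['tool_pos']+[40,0,0]
crop(f['img'],f['extrinsics'],f,c,'pics/s3z.png');crop(t['img'],t['extrinsics'],t,c,'pics/t3z.png')
E
```

```text
time_s: 4.93
tool_pos: [411.7, -270.7, 172.7]
eef_rot: [0.0, 0.593, 0.805, 0.0]
contact_force: [0.7, -1.4, -1.6]
opening: 0.319
time_s: 5.35
tool_pos: [411.9, -270.8, 170.8]
eef_rot: [0.0, 0.753, 0.658, 0.0]
contact_force: [0.2, -0.3, -0.6]
opening: 0.321
[ 411.86701381 -270.76942376  170.81796961] 29.498463375773643 [ 0.17807751 -0.29331761 -0.6018198 ] -0.13436662959278767
[225 182]
pics/s3z.png 175 132
[448 280]
pics/t3z.png 398 230
```

View pics/s3z.png

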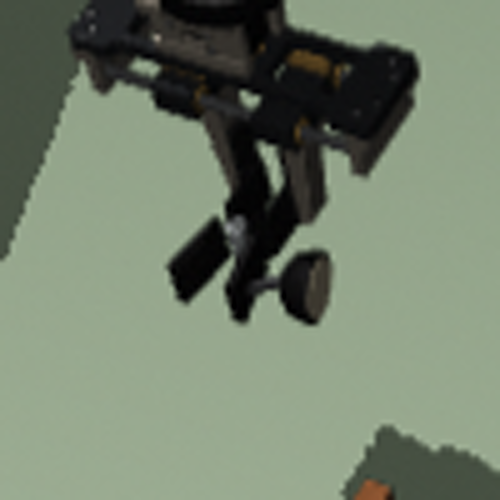

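View pics/t3z.png

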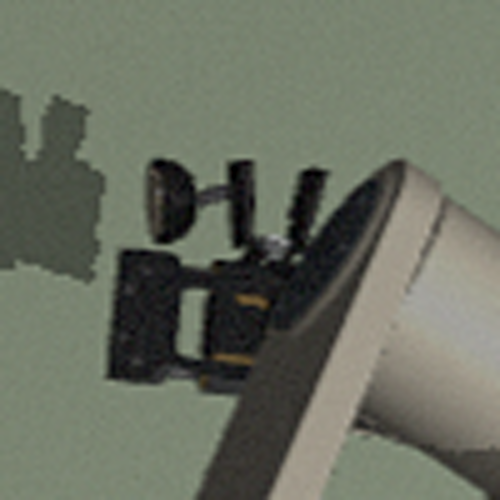

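View pics/w3.png

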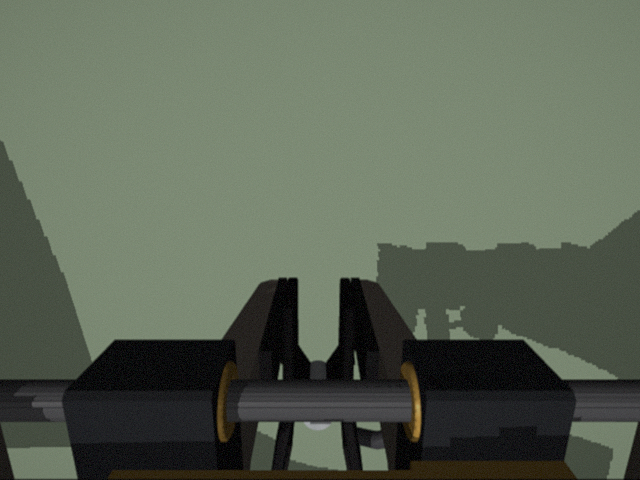

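```bash
python3 - <<'E'
from h import *
s,t=grab('top');_,c=grab('scene');T=t['extrinsics'];C=c['extrinsics']
p,e=tri([ray(T,t,(452.4,278.3)),ray(C,c,(175+238/5,132+225/5))]);print('pin',p,e)
print(onz(T,t,(452.4,278.3),198))
print('jawtips',onz(T,t,(446.8,262.3),198),onz(T,t,(461.4,264.6),198))
lens,e=tri([ray(T,t,(398+158/5,230+203/5)),ray(C,c,(175+319/5,132+287/5))]);print('lens',lens,e)
r=R(s['eef_rot']);print('in tool',r.T@(p-s['tool_pos']),r.T@(lens-s['tool_pos']))
pe=s['tool_pos']+r@[0,38,-30]; print(proj(T,t,pe))
# target
b=np.array([633,-119.]);y=-.136;u=np.array([np.cos(y),np.sin(y)])
tgt=b-(75+40)*u; d=np.append(tgt,s['tool_pos'][2])-s['tool_pos'];print('tool delta to staging',r.T@d)
E
```

```text
pin [ 457.55486432 -274.07222442  200.43589193] [np.float64(1.0658466831297728), np.float64(1.0658466831297748)]
[ 457.92531788 -275.69440949  198.        ]
jawtips [ 498.02462561 -262.65793247  198.        ] [ 492.13109526 -299.14964936  198.        ]
lens [ 477.33322688 -220.25050032  184.10814561] [np.float64(1.5806584121559248), np.float64(1.5806584121559757)]
in tool [  2.508186    45.64484465 -29.83017751] [ 58.3918927   58.48856165 -13.50206772]
[452.69278478 281.60045286]
tool delta to staging [ 1.79559407e+02  8.51684788e+01 -6.52374488e-03]
```

```bash
python3 -m crank '[{"fingers":0.9,"x":3.58,"y":1.6,"z":0,"rx":0,"ry":0,"rz":0},{"fingers":0.9,"x":3.58,"y":1.6,"z":0,"rx":0,"ry":0,"rz":0},{"fingers":0.9,"x":3.58,"y":1.6,"z":0,"rx":0,"ry":0,"rz":0},{"fingers":0.9,"x":3.58,"y":1.6,"z":0,"rx":0,"ry":0,"rz":0},{"fingers":0.9,"x":3.58,"y":1.6,"z":0,"rx":0,"ry":0,"rz":0}]'
python3 -m crank '[{"fingers":0.9,"x":0,"y":0,"z":0,"rx":0,"ry":0,"rz":0},{"fingers":0.9,"x":0,"y":0,"z":0,"rx":0,"ry":0,"rz":0}]'
cat >> h.py <<'E'
def crop(im,E,f,c,fn,h=50,k=5):
    x,y=np.maximum(proj(E,f,np.array(c)).astype(int)-h,0)
    cv2.imwrite('pics/'+fn,cv2.convertScaleAbs(cv2.resize(im[y:y+2*h,x:x+2*h],None,fx=k,fy=k,interpolation=cv2.INTER_CUBIC),alpha=1.6)); print(fn,x,y)
E
python3 - <<'E'
from h import *
s,f=grab('scene');_,t=grab('top');print(s['tool_pos'],2*np.arctan2(s['eef_rot'][2],s['eef_rot'][1])-np.pi/2)
c=[605,-115,200]
crop(f['img'],f['extrinsics'],f,c,'s4z.png',40,8);crop(t['img'],t['extrinsics'],t,c,'t4z.png',40,8)
E
```

```text
time_s: 6.02
tool_pos: [515.3, -102.1, 170.7]
eef_rot: [0.0, 0.751, 0.66, 0.0]
contact_force: [0.5, -0.4, -0.6]
opening: 0.318
time_s: 6.18
tool_pos: [515.3, -102.0, 170.4]
eef_rot: [-0.0, 0.75, 0.662, -0.0]
contact_force: [-0.1, -0.2, -1.2]
opening: 0.318
[ 515.32105955 -102.0108004   170.44343317] -0.12463146724143925
s4z.png 217 189
t4z.png 347 180
```

View pics/s4z.png

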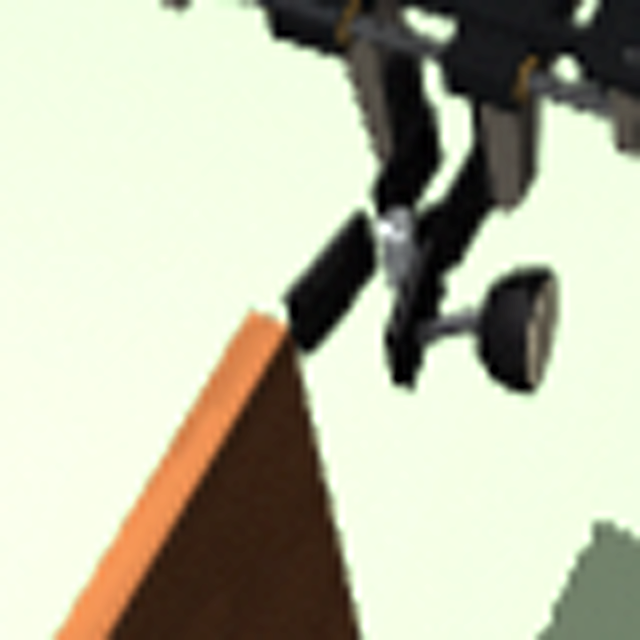

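View pics/t4z.png

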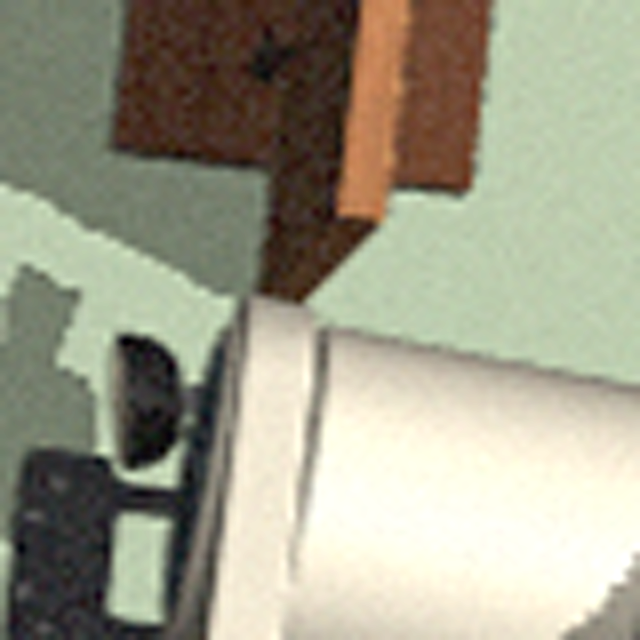

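```bash
python3 - <<'E'
from h import *
s,t=grab('top');_,c=grab('scene');T=t['extrinsics'];C=c['extrinsics']
print('btop top/scene',onz(T,t,(392,206.7),240),onz(T,t,(347+361/8,180+217/8),240),onz(C,c,(217+272/8,189+322/8),240))
S=lambda u,v,z:onz(C,c,(217+u/8,189+v/8),z)
print('+y corner top',S(293,335,240),'near edge at frame bottom', )
b=np.array([633,-119.]);y=-.136;u=np.array([np.cos(y),np.sin(y)]);n=np.array([-u[1],u[0]])
for z in (240,200,170): print(z,(proj(C,c,np.append(b+8*n,z))-[217,189])*8)
print('pin top',S(397,225,200)); r=R(s['eef_rot']);tp=s['tool_pos']
print('pin in tool',r.T@(S(397,225,200)-tp))
for nme,uv,z in [('rjaw top tip',(285,298),200),('rjaw bottom tip',(305,355),166),('ljaw bottom tip',(403,388),166)]:
    X=S(*uv,z);print(nme,X,r.T@(X-tp))
b3=np.append(b,170.);print('b in tool',r.T@(b3-tp))
E
```

```text
btop top/scene [ 633.35423313 -121.60510924  240.        ] [ 632.29862217 -121.89582212  240.        ] [ 634.50134395 -118.56632373  240.        ]
+y corner top [ 637.58417704 -110.37116416  240.        ] near edge at frame bottom
240 [294.50438874 325.81517141]
200 [309.67882856 393.86118232]
170 [320.50090372 442.39009369]
pin top [ 561.31330448 -104.68059919  200.        ]
pin in tool [  5.25093196  46.93753616 -29.67853476]
rjaw top tip [ 599.61641197 -131.68506572  200.        ] [-16.63625079  88.37809012 -29.70975959]
rjaw bottom tip [ 599.29967012 -129.10540164  166.        ] [-14.10844189  87.76500964   4.29008316]
ljaw bottom tip [603.73930179 -92.16259099 166.        ] [23.09881416 87.44629967  4.27965949]
b in tool [  0.22039398 119.8936412    0.256862  ]
```

```bash
python3 -m crank '[{"fingers":0.9,"x":-0.35,"y":0,"z":0,"rx":0,"ry":0,"rz":0.01},{"fingers":0.9,"x":0,"y":1.5,"z":0,"rx":0,"ry":0,"rz":0},{"fingers":0.9,"x":0,"y":1.5,"z":0,"rx":0,"ry":0,"rz":0},{"fingers":0.9,"x":0,"y":0,"z":0,"rx":0,"ry":0,"rz":0},{"fingers":0.9,"x":0,"y":0,"z":0,"rx":0,"ry":0,"rz":0}]'
python3 - <<'E'
from h import *
s,f=grab('scene');print(s['tool_pos'],2*np.arctan2(s['eef_rot'][2],s['eef_rot'][1])-np.pi/2)
crop(f['img'],f['extrinsics'],f,[625,-118,200],'s5z.png',30,12)
E
```

```text
time_s: 6.8
tool_pos: [543.5, -112.3, 170.5]
eef_rot: [-0.0, 0.755, 0.655, -0.0]
contact_force: [-0.2, 0.9, -0.6]
opening: 0.321
[ 543.53093234 -112.34576273  170.51603393] -0.14119422735222842
s5z.png 224 204
```

View pics/s5z.png

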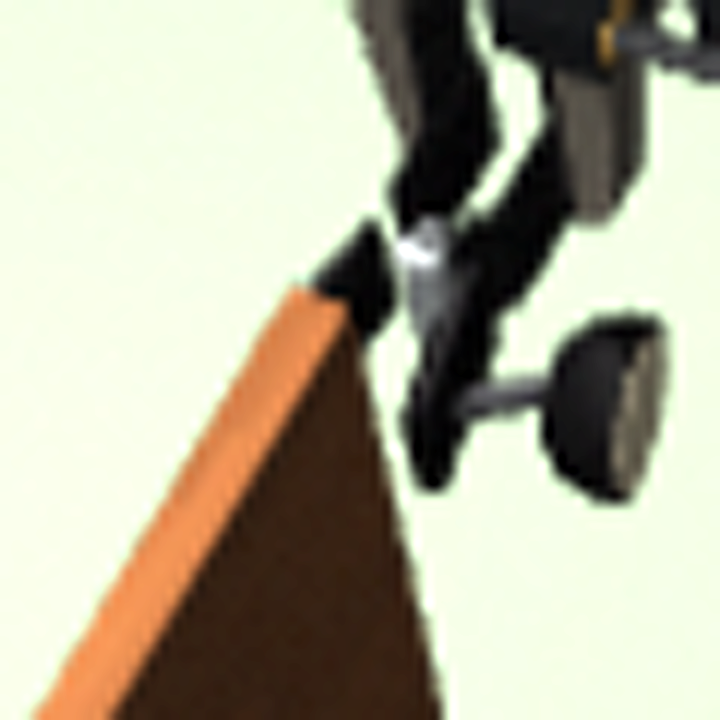

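```bash
python3 - <<'E'
from h import *
s,c=grab('scene');C=c['extrinsics']
S=lambda u,v,z:onz(C,c,(224+u/12,204+v/12),z)
b=S(325,292,240); print('b',b)
u=np.array([np.cos(-.136),np.sin(-.136)]);n=np.array([-u[1],u[0]])
for nme,uv,z in [('pin',(425,245),200),('ljaw inner bottom tip',(415,480),164),('ljaw outer bottom',(447,490),164),('rjaw tip top outer',(315,278),198),('lens',(640,420),186)]:
    d=(S(*uv,z)-b)[:2]; print(nme,'along',d@u,'across',d@n)
E
```

```text
b [ 631.74091137 -119.305963    240.        ]
pin along -42.5120987808669 across -2.398263605633677
ljaw inner bottom tip along -4.367747776876144 across 9.492718554804055
ljaw outer bottom along -4.72083678785978 across 17.39895195552829
rjaw tip top outer along -26.168327279943824 across -22.039241199413226
lens along -26.21061767503502 across 57.503343738964745
```

```bash
python3 -m crank '[{"fingers":0.9,"x":0,"y":0,"z":0,"rx":0,"ry":0,"rz":0}]'; python3 - <<'E'
from h import *
for i in range(3):
    s=monitor.sense();print(s['tool_pos'],2*np.arctan2(s['eef_rot'][2],s['eef_rot'][1])-np.pi/2,s['contact_force'],s['moment']);
    _,f=grab('scene')
crop(f['img'],f['extrinsics'],f,[610,-105,180],'s6z.png',25,16)
E
```

```text
time_s: 6.98
tool_pos: [542.8, -111.6, 170.5]
eef_rot: [-0.0, 0.755, 0.656, -0.0]
contact_force: [-0.5, 0.5, -2.3]
opening: 0.317
[ 542.83688076 -111.57924643  170.52586114] -0.14030740330449043 [-0.51012008  0.48387774 -2.33984382] [ 0.05963245 -0.01327929  0.01788215]
[ 543.00881272 -111.4788288   170.62452143] -0.14008887750479326 [ 0.49818397 -0.66411095 -0.57712215] [0.00408859 0.03056845 0.00660275]
[ 543.19604276 -111.38769625  170.66938651] -0.13990428876344785 [-0.2899319  -0.26762358 -1.62150847] [-0.00032029  0.06893245  0.01771182]
s6z.png 236 210
```

View pics/s6z.png

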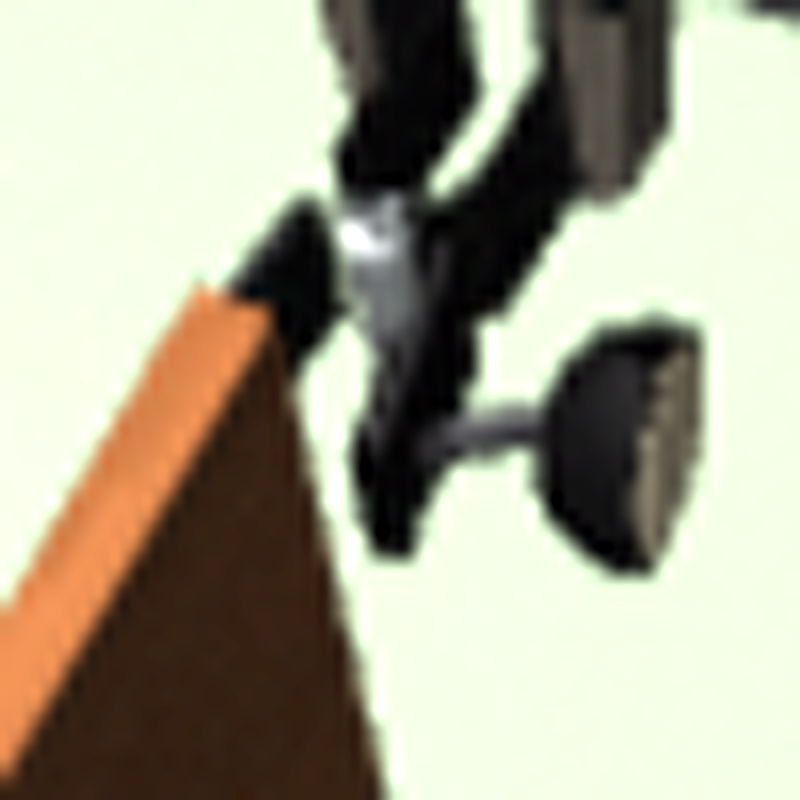

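```bash
python3 - <<'E'
from h import *
s,c=grab('scene');C=c['extrinsics'];print(s['tool_pos'])
S=lambda u,v,z:onz(C,c,(236+u/16,210+v/16),z)
b=S(238,305,240); print('b',b)
u=np.array([np.cos(-.136),np.sin(-.136)]);n=np.array([-u[1],u[0]])
for nme,uv,z in [('pin',(375,228),198),('ljaw inner bottom tip',(372,550),164),('ljaw outer bottom',(412,557),164),('lens',(672,455),186),('face edge at z?',(340,600),164)]:
    d=(S(*uv,z)-b)[:2]; print(nme,'along',d@u,'across',d@n)
for z in (200,180,164): print(z,(proj(C,c,np.append(b[:2]+8*n,z))-[236,210])*16)
E
```

```text
[ 543.37987303 -111.37778158  170.71704651]
b [ 634.02938763 -119.07128447  240.        ]
pin along -46.42745567957973 across -3.972411230483261
ljaw inner bottom tip along -6.210003883156753 across 11.168622753727176
ljaw outer bottom along -7.533967551204095 across 18.083114627239457
lens along -30.75828665959307 across 57.844697394243276
face edge at z? along 4.84038442772575 across 10.64698659201027
200 [312.91923522 456.67457016]
180 [327.49137636 521.79520015]
164 [338.85584589 572.58124509]
```

```bash
python3 -m crank '[{"fingers":0.9,"x":0.3,"y":0,"z":0,"rx":0,"ry":0,"rz":0},{"fingers":0.9,"x":0,"y":1,"z":0,"rx":0,"ry":0,"rz":0},{"fingers":0.9,"x":0,"y":1,"z":0,"rx":0,"ry":0,"rz":0},{"fingers":0.9,"x":0,"y":0,"z":0,"rx":0,"ry":0,"rz":0},{"fingers":0.9,"x":0,"y":0,"z":0,"rx":0,"ry":0,"rz":0}]'
python3 - <<'E'
from h import *
for i in range(2):
    s,f=grab('scene')
print(s['tool_pos'],2*np.arctan2(s['eef_rot'][2],s['eef_rot'][1])-np.pi/2,s['contact_force'],s['moment']);
crop(f['img'],f['extrinsics'],f,[620,-108,180],'s7z.png',25,16)
E
```

```text
time_s: 7.6
tool_pos: [564.9, -111.2, 170.5]
eef_rot: [0.0, 0.755, 0.656, 0.0]
contact_force: [0.2, -0.6, -1.5]
opening: 0.321
[ 564.27681171 -111.15939945  170.33291949] -0.13959242922617188 [-0.33602276  0.88598668 -1.7630446 ] [-0.01172857  0.07349566 -0.00262384]
s7z.png 234 213
```

View pics/s7z.png

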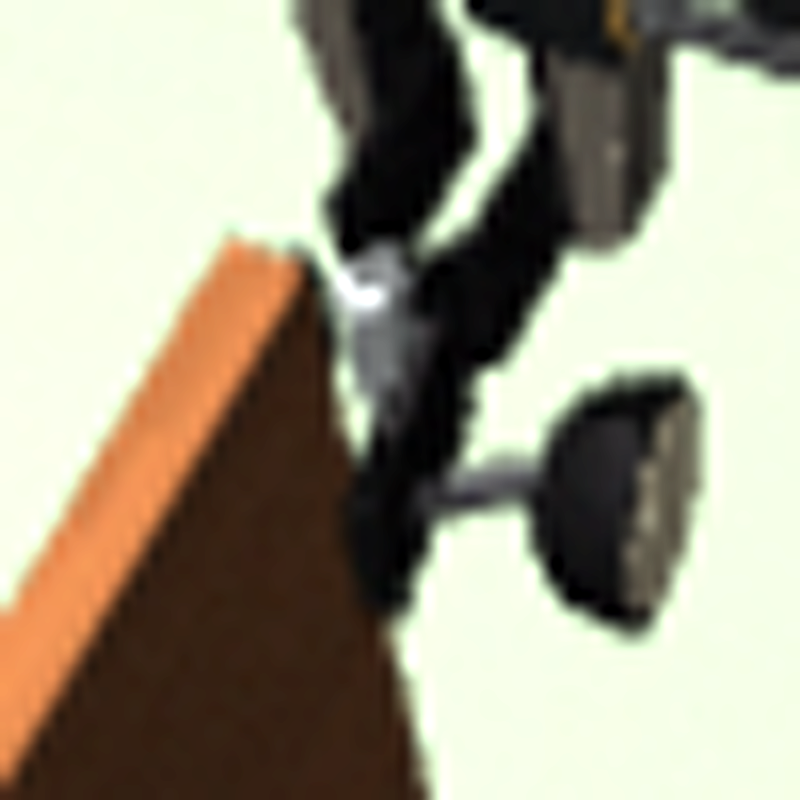

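```bash
python3 -m crank '[{"fingers":0.9,"x":0,"y":0.5,"z":0,"rx":0,"ry":0,"rz":0},{"fingers":0.9,"x":0,"y":0,"z":0,"rx":0,"ry":0,"rz":0},{"fingers":0.9,"x":0,"y":0.4,"z":0,"rx":0,"ry":0,"rz":0},{"fingers":0.9,"x":0,"y":0,"z":0,"rx":0,"ry":0,"rz":0},{"fingers":0.9,"x":0,"y":0,"z":0,"rx":0,"ry":0,"rz":0}]'
python3 - <<'E'
from h import *
for i in range(2):
    s,f=grab('scene')
print(s['tool_pos'],2*np.arctan2(s['eef_rot'][2],s['eef_rot'][1])-np.pi/2,s['contact_force'],s['moment']);
crop(f['img'],f['extrinsics'],f,[620,-108,180],'s8z.png',25,16)
_,t=grab('top','t8.png')
E
```

```text
time_s: 8.12
tool_pos: [573.1, -112.5, 170.6]
eef_rot: [0.0, 0.755, 0.656, -0.0]
contact_force: [-1.0, 0.3, 0.5]
opening: 0.32
[ 572.95596524 -112.38994176  170.60712709] -0.13965033665951054 [-0.00173006  0.20657499 -0.48909658] [-0.00816153 -0.00309961 -0.03682277]
s8z.png 234 213
```

View pics/s8z.png

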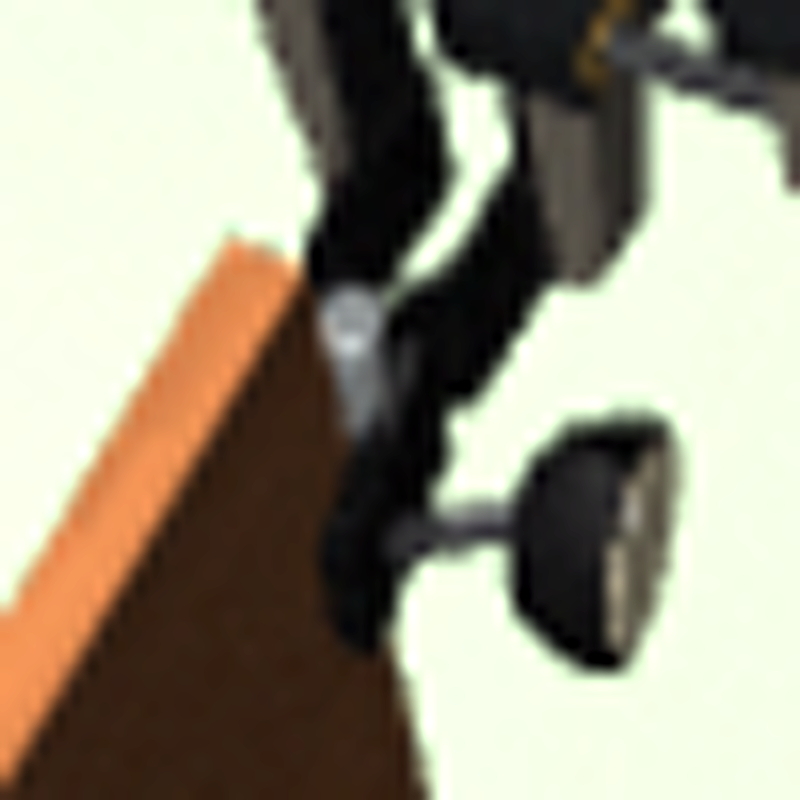

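```bash
python3 - <<'E'
from h import *
s,c=grab('scene');C=c['extrinsics']
S=lambda u,v,z:onz(C,c,(234+u/16,213+v/16),z)
b=S(268,252,240); print('b',b)
u=np.array([np.cos(-.136),np.sin(-.136)]);n=np.array([-u[1],u[0]])
for nme,uv,z in [('pin',(352,310),198),('ljaw tip outer bottom',(378,650),164),('lens',(642,545),186)]:
    d=(S(*uv,z)-b)[:2]; print(nme,'along',d@u,'across',d@n)
tp=s['tool_pos'];d=(tp-np.append([633.5,-120],0))[:2];print('tcp',d@u,d@n)
E
```

```text
b [ 633.18817955 -119.70581935  240.        ]
pin along -18.414124551903203 across 0.12248801206711363
ljaw tip outer bottom along 22.577041102718116 across 21.043562673820187
lens along -1.3686652875223984 across 60.74817834485236
tcp -61.12596764961242 -0.6940712669894566
```

```bash
python3 -m crank '[{"fingers":0.9,"x":0,"y":0.3,"z":0,"rx":0,"ry":0,"rz":0},{"fingers":0.9,"x":0,"y":0,"z":0,"rx":0,"ry":0,"rz":0},{"fingers":0.9,"x":0,"y":0,"z":0,"rx":0,"ry":0,"rz":0},{"fingers":0.55,"x":0,"y":0,"z":0,"rx":0,"ry":0,"rz":0},{"fingers":0.5,"x":0,"y":0,"z":0,"rx":0,"ry":0,"rz":0}]'
python3 -m crank '[{"fingers":0.4,"x":0,"y":0,"z":0,"rx":0,"ry":0,"rz":0},{"fingers":0.2,"x":0,"y":0,"z":0,"rx":0,"ry":0,"rz":0},{"fingers":0,"x":0,"y":0,"z":0,"rx":0,"ry":0,"rz":0},{"fingers":0,"x":0,"y":0,"z":0,"rx":0,"ry":0,"rz":0},{"fingers":0,"x":0,"y":0,"z":0,"rx":0,"ry":0,"rz":0}]'
python3 - <<'E'
from h import *
s,f=grab('scene')
print(s['tool_pos'],s['contact_force'],s['opening'])
crop(f['img'],f['extrinsics'],f,[620,-108,180],'s9z.png',25,16)
E
```

```text
time_s: 8.73
tool_pos: [575.9, -112.8, 170.6]
eef_rot: [-0.0, 0.755, 0.656, -0.0]
contact_force: [-0.7, 0.7, -1.9]
opening: 0.443
time_s: 9.15
tool_pos: [576.0, -112.8, 170.7]
eef_rot: [0.0, 0.755, 0.656, 0.0]
contact_force: [0.4, -0.7, 0.0]
opening: 0.805
[ 575.98098484 -112.82257586  170.72549353] [ 0.36184129 -0.72171691  0.04613906] 0.8049297230188114
s9z.png 234 213
```

View pics/s9z.png

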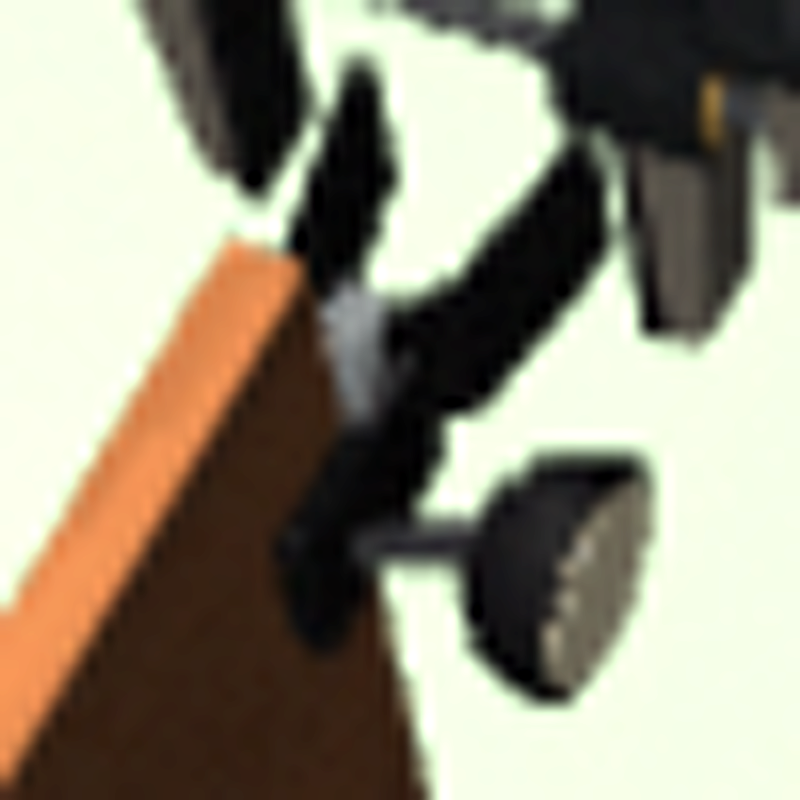

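```bash
python3 -m crank '[{"fingers":0,"x":0,"y":0,"z":-1,"rx":0,"ry":0,"rz":0},{"fingers":0,"x":0,"y":0,"z":-3,"rx":0,"ry":0,"rz":0},{"fingers":0,"x":0,"y":0,"z":-3,"rx":0,"ry":0,"rz":0},{"fingers":0,"x":0,"y":0,"z":-3,"rx":0,"ry":0,"rz":0},{"fingers":0,"x":0,"y":0,"z":-3,"rx":0,"ry":0,"rz":0}]'
python3 - <<'E'
from h import *
s,f=grab('scene','s10.png')
print(s['tool_pos'],s['contact_force'],s['opening'])
crop(f['img'],f['extrinsics'],f,[620,-108,180],'s10z.png',25,16)
E
```

```text
time_s: 9.62
tool_pos: [575.7, -112.8, 302.9]
eef_rot: [0.0, 0.755, 0.656, 0.0]
contact_force: [0.1, -0.1, -0.4]
opening: 0.999
[ 575.71651287 -112.80443693  302.88433113] [ 0.07330805 -0.12232172 -0.40180778] 0.9991136166256407
s10z.png 234 213
```

View pics/s10z.png

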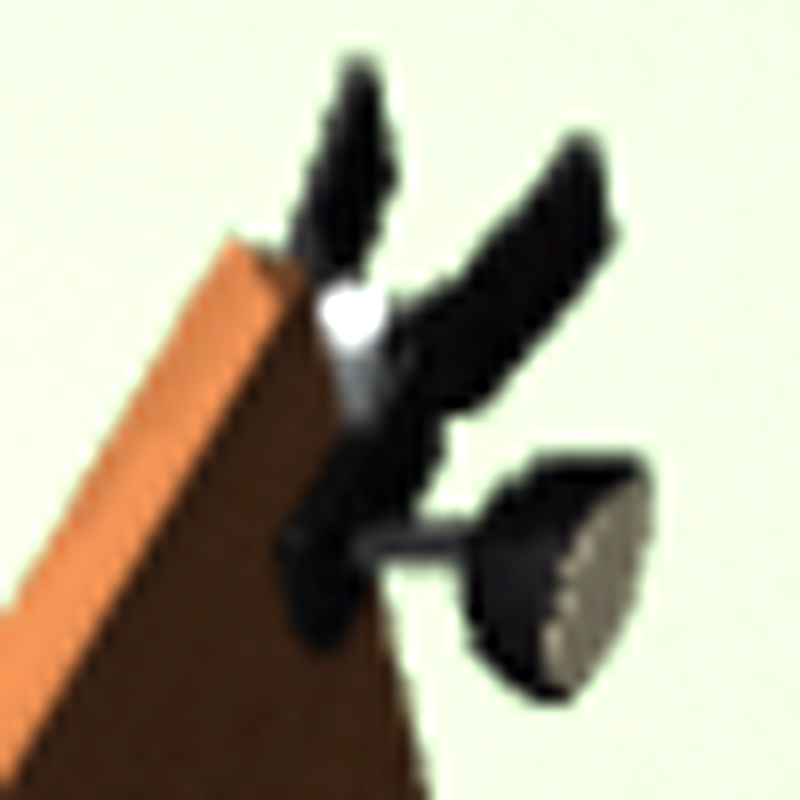

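```bash
python3 -m crank '[{"fingers":0,"x":3.6,"y":-1.5,"z":0.5,"rx":0,"ry":0,"rz":0},{"fingers":0,"x":3.6,"y":-1.5,"z":0.5,"rx":0,"ry":0,"rz":0},{"fingers":0,"x":3.6,"y":-1.5,"z":0.5,"rx":0,"ry":0,"rz":0},{"fingers":0,"x":3.6,"y":-1.5,"z":0.5,"rx":0,"ry":0,"rz":0},{"fingers":0,"x":3.6,"y":-1.5,"z":0.5,"rx":0,"ry":0,"rz":0}]'
python3 -m crank '[{"fingers":0,"x":3.6,"y":-1.5,"z":0.5,"rx":0,"ry":0,"rz":0},{"fingers":0,"x":3.6,"y":-1.5,"z":0.5,"rx":0,"ry":0,"rz":0},{"fingers":0,"x":3.6,"y":-1.5,"z":0.5,"rx":0,"ry":0,"rz":0},{"fingers":0,"x":3.6,"y":-1.5,"z":0.5,"rx":0,"ry":0,"rz":0},{"fingers":0,"x":3.6,"y":-1.5,"z":0.5,"rx":0,"ry":0,"rz":0}]'
python3 -m crank '[{"fingers":0,"x":3.6,"y":-1.5,"z":0.5,"rx":0,"ry":0,"rz":0.12},{"fingers":0,"x":0,"y":0,"z":0,"rx":0,"ry":0,"rz":0.12},{"fingers":0,"x":0,"y":0,"z":0,"rx":0,"ry":0,"rz":0.12},{"fingers":0,"x":0,"y":0,"z":0,"rx":0,"ry":0,"rz":0.12},{"fingers":0,"x":0,"y":0,"z":0,"rx":0,"ry":0,"rz":0.12}]'
python3 -m crank '[{"fingers":0,"x":0,"y":0,"z":0,"rx":0,"ry":0,"rz":0.12},{"fingers":0,"x":0,"y":0,"z":0,"rx":0,"ry":0,"rz":0.12},{"fingers":0,"x":0,"y":0,"z":0,"rx":0,"ry":0,"rz":0.12},{"fingers":0,"x":0,"y":0,"z":0,"rx":0,"ry":0,"rz":0.12},{"fingers":0,"x":0,"y":0,"z":0,"rx":0,"ry":0,"rz":0.12}]'
python3 -m crank '[{"fingers":0,"x":0,"y":0,"z":0,"rx":0,"ry":0,"rz":0.12},{"fingers":0,"x":0,"y":0,"z":0,"rx":0,"ry":0,"rz":0.12},{"fingers":0,"x":0,"y":0,"z":0,"rx":0,"ry":0,"rz":0.12},{"fingers":0,"x":0,"y":0,"z":0,"rx":0,"ry":0,"rz":0},{"fingers":0,"x":0,"y":0,"z":0,"rx":0,"ry":0,"rz":0}]'
python3 - <<'E'
from h import *
import pickle
s,f=grab('wrist','w11.png'); pickle.dump((s,f),open('w11.pkl','wb')); print(s['tool_pos'],s['joints'],2*np.arctan2(s['eef_rot'][2],s['eef_rot'][1]))
_,t=grab('top','t11.png'); crop(t['img'],t['extrinsics'],t,[620,-90,180],'t11z.png',30,12)
E
```

```text
time_s: 10.08
tool_pos: [526.1, 77.3, 276.2]
eef_rot: [0.0, 0.755, 0.656, 0.0]
contact_force: [0.9, -0.1, 0.5]
opening: 1.001
time_s: 10.5
tool_pos: [476.8, 266.4, 251.2]
eef_rot: [0.0, 0.755, 0.656, 0.0]
contact_force: [1.8, 0.2, -0.8]
opening: 1.002
time_s: 10.92
tool_pos: [467.8, 301.8, 246.3]
eef_rot: [-0.0, 0.915, 0.403, 0.0]
contact_force: [-0.5, -0.4, 0.3]
opening: 0.998
time_s: 11.33
tool_pos: [468.1, 301.4, 246.4]
eef_rot: [-0.0, 0.993, 0.114, 0.0]
contact_force: [-0.5, 0.3, 0.1]
opening: 0.999
time_s: 11.75
tool_pos: [468.1, 301.4, 246.2]
eef_rot: [-0.0, 0.998, -0.061, 0.0]
contact_force: [0.6, -0.5, -0.3]
opening: 1.0
[468.05524025 301.38527252 246.24004798] [ 5.69391421e-01  2.16793701e-01  1.74660182e+00 -6.81238740e-06
  1.17768648e+00  6.91517535e-01] -0.12212350581601196
t11z.png 346 185
```

View pics/w11.png

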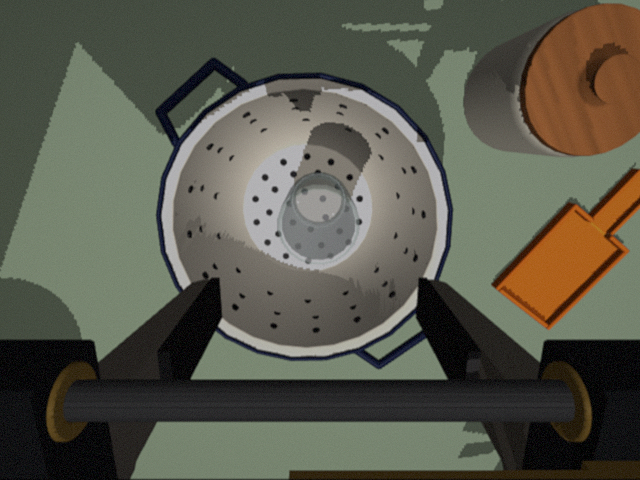

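View pics/t11z.png

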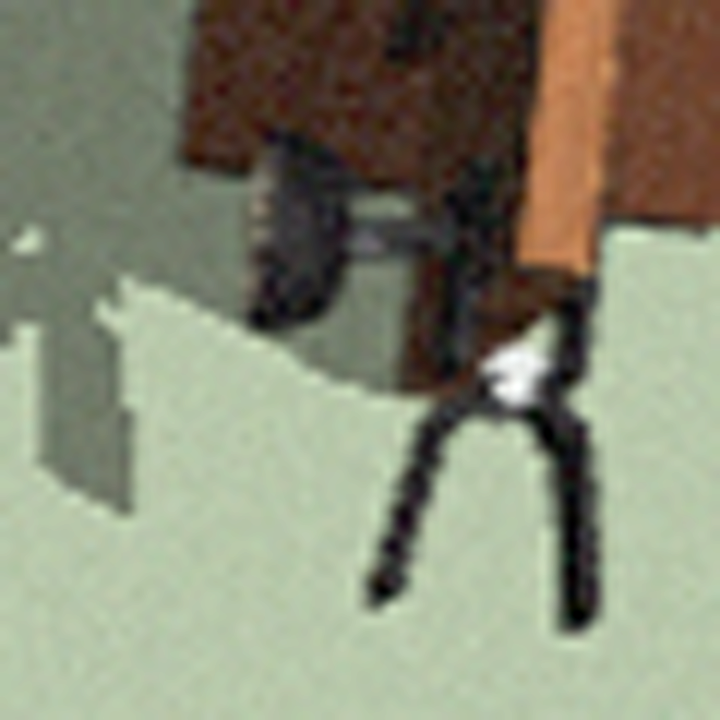

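```bash
python3 - <<'E'
from h import *
import pickle
s,f=pickle.load(open('w11.pkl','rb'))
cv2.imwrite('pics/w11z.png',cv2.resize(f['img'][155:285,255:385],None,fx=5,fy=5,interpolation=cv2.INTER_CUBIC))
_,t=grab('top');_,c=grab('scene')
l,e=tri([ray(t['extrinsics'],t,(346+258/12,185+230/12)),ray(c['extrinsics'],c,(234+600/16,213+578/16))]);print('lens',l,e)
p,e=tri([ray(t['extrinsics'],t,(346+518/12,185+372/12)),ray(c['extrinsics'],c,(234+352/16,213+312/16))]);print('pin',p,e)
b,e=tri([ray(t['extrinsics'],t,(346+558/12,185+262/12)),ray(c['extrinsics'],c,(251.,229.2))]);print('btop',b,e)
E
```

```text
lens [647.5403694  -65.520862   184.91829491] [np.float64(1.1342562315211433), np.float64(1.134256231521006)]
pin [ 615.23967548 -118.53447979  197.44170712] [np.float64(1.3844455720477273), np.float64(1.3844455720477697)]
btop [ 632.88969847 -121.46388716  237.11671813] [np.float64(1.8153481683264616), np.float64(1.8153481683264332)]
```

View pics/w11z.png

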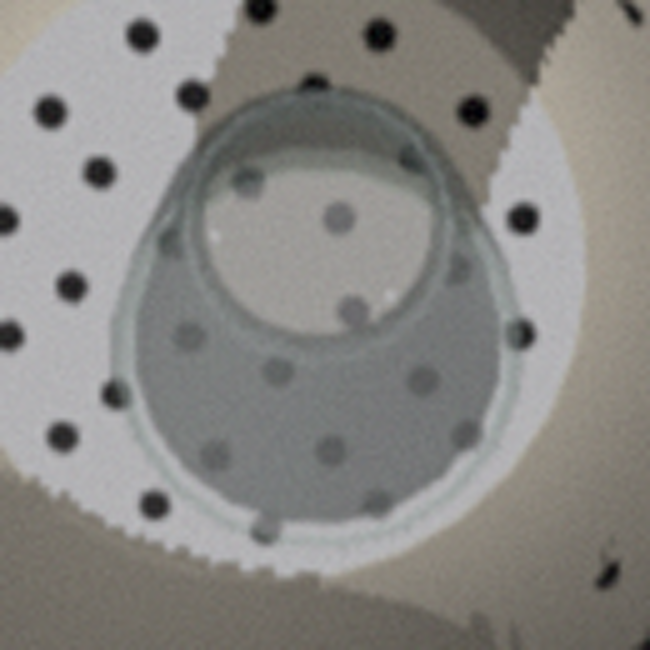

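```bash
python3 - <<'E'
from h import *
import pickle
s,f=pickle.load(open('w11.pkl','rb'));E=ext(s,f)
a=onz(E,f,(318.4,223.6),132);b=onz(E,f,(318.7,198.4),16);print(a,b)
print(np.linalg.norm(onz(E,f,(255+522/5,155+343/5),132)-a),np.linalg.norm(onz(E,f,(255+447/5,155+217/5),16)-b))
r=R(s['eef_rot']);m=np.append((a+b)[:2]/2,68); print('delta tool mm',r.T@(m-s['tool_pos']))
E
```

```text
[469.34329722 310.6159046  132.        ] [469.46514106 310.2309537   16.        ]
30.43650501980223 26.407343980525976
delta tool mm [ 1.67077059e-01 -9.07799598e+00  1.78243050e+02]
```

```bash
python3 -m crank '[{"fingers":0,"x":0,"y":-0.9,"z":2.8,"rx":0,"ry":0,"rz":0},{"fingers":0,"x":0,"y":0,"z":4,"rx":0,"ry":0,"rz":0},{"fingers":0,"x":0,"y":0,"z":4,"rx":0,"ry":0,"rz":0},{"fingers":0,"x":0,"y":0,"z":4,"rx":0,"ry":0,"rz":0},{"fingers":0,"x":0,"y":0,"z":3,"rx":0,"ry":0,"rz":0}]'
python3 -m crank '[{"fingers":0,"x":0,"y":0,"z":0,"rx":0,"ry":0,"rz":0},{"fingers":0.2,"x":0,"y":0,"z":0,"rx":0,"ry":0,"rz":0},{"fingers":0.3,"x":0,"y":0,"z":0,"rx":0,"ry":0,"rz":0},{"fingers":0.45,"x":0,"y":0,"z":0,"rx":0,"ry":0,"rz":0},{"fingers":0.5,"x":0,"y":0,"z":0,"rx":0,"ry":0,"rz":0}]' 25
python3 -m crank '[{"fingers":0.5,"x":0,"y":0,"z":0,"rx":0,"ry":0,"rz":0},{"fingers":0.5,"x":0,"y":0,"z":0,"rx":0,"ry":0,"rz":0},{"fingers":0.5,"x":0,"y":0,"z":0,"rx":0,"ry":0,"rz":0}]' 25
```

```text
time_s: 12.37
tool_pos: [468.0, 309.6, 65.1]
eef_rot: [0.001, 0.998, -0.062, -0.001]
contact_force: [0.1, -0.8, 0.4]
opening: 1.0
time_s: 12.78
tool_pos: [470.5, 311.2, 70.0]
eef_rot: [-0.001, 0.998, -0.063, 0.001]
contact_force: [-0.1, 0.4, 0.4]
opening: 0.733
time_s: 13.03
tool_pos: [470.0, 311.0, 69.6]
eef_rot: [-0.001, 0.998, -0.063, 0.001]
contact_force: [-0.8, -0.1, 9.6]
opening: 0.674
```

```bash
python3 -m crank '[{"fingers":0.5,"x":0,"y":0,"z":-1,"rx":0,"ry":0,"rz":0},{"fingers":0.5,"x":0,"y":0,"z":-2,"rx":0,"ry":0,"rz":0},{"fingers":0.5,"x":0,"y":0,"z":-3,"rx":0,"ry":0,"rz":0},{"fingers":0.5,"x":0,"y":0,"z":-4,"rx":0,"ry":0,"rz":0},{"fingers":0.5,"x":0,"y":0,"z":-4,"rx":0,"ry":0,"rz":0}]'
python3 -m crank '[{"fingers":0.5,"x":0,"y":0,"z":-3,"rx":0,"ry":0,"rz":0},{"fingers":0.5,"x":0,"y":0,"z":-2,"rx":0,"ry":0,"rz":0},{"fingers":0.5,"x":0,"y":0,"z":0,"rx":0,"ry":0,"rz":0}]'
python3 - <<'E'
from h import *
s,f=grab('wrist','w12.png'); print(s['tool_pos'],s['opening']*92,s['contact_force'],2*np.arctan2(s['eef_rot'][2],s['eef_rot'][1]))
_,c=grab('scene','s12.png')
E
```

```text
time_s: 13.45
tool_pos: [468.3, 309.7, 209.5]
eef_rot: [0.0, 0.998, -0.063, -0.001]
contact_force: [1.4, 0.8, -2.2]
opening: 0.67
time_s: 13.7
tool_pos: [471.1, 311.5, 263.6]
eef_rot: [-0.003, 0.998, -0.063, 0.003]
contact_force: [0.4, 1.0, -1.5]
opening: 0.67
[471.05064659 311.52071205 263.56874084] 61.641058399506996 [ 0.37644716  0.95460037 -1.52907166] -0.12587528653193586
```

View pics/w12.png

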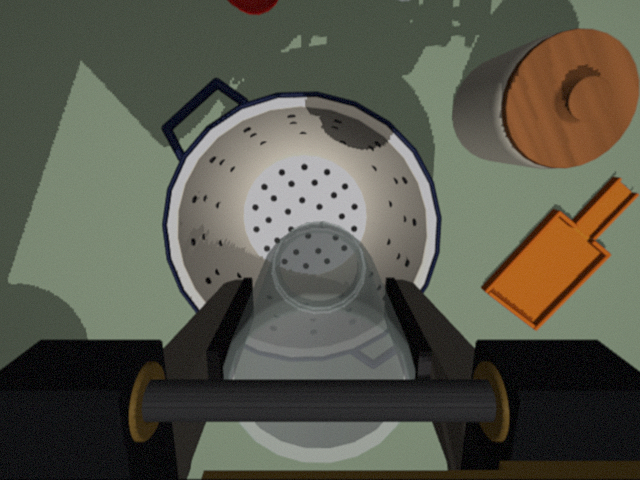

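View pics/s12.png

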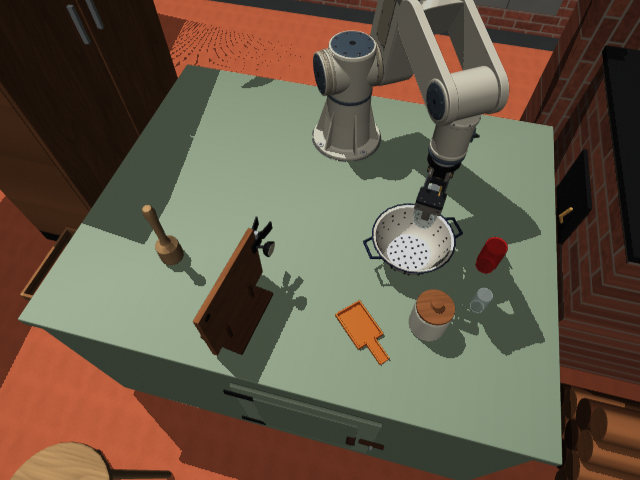

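```bash
python3 -m crank '[{"fingers":0.5,"x":1.5,"y":1.7,"z":0,"rx":0,"ry":0,"rz":0.01},{"fingers":0.5,"x":2.5,"y":2.7,"z":0,"rx":0,"ry":0,"rz":0},{"fingers":0.5,"x":2.5,"y":2.7,"z":0,"rx":0,"ry":0,"rz":0},{"fingers":0.5,"x":2.5,"y":2.7,"z":0,"rx":0,"ry":0,"rz":0},{"fingers":0.5,"x":2.5,"y":2.7,"z":0,"rx":0,"ry":0,"rz":0}]'
python3 -m crank '[{"fingers":0.5,"x":2.5,"y":2.7,"z":0,"rx":0,"ry":0,"rz":0},{"fingers":0.5,"x":2.5,"y":2.7,"z":0,"rx":0,"ry":0,"rz":0},{"fingers":0.5,"x":2.5,"y":2.7,"z":0,"rx":0,"ry":0,"rz":0},{"fingers":0.5,"x":2.5,"y":2.7,"z":0,"rx":0,"ry":0,"rz":0},{"fingers":0.5,"x":0.8,"y":1.1,"z":0,"rx":0,"ry":0,"rz":0}]'
python3 -m crank '[{"fingers":0.5,"x":0,"y":0,"z":0,"rx":-0.1,"ry":0,"rz":0},{"fingers":0.5,"x":0,"y":0,"z":0,"rx":-0.1,"ry":0,"rz":0}]'
python3 -c "
from h import *
s=monitor.sense();print(s['tool_pos'],s['joints'],s['opening'])"
```

```text
time_s: 14.22
tool_pos: [565.7, 169.2, 255.3]
eef_rot: [0.001, 0.998, -0.068, -0.002]
contact_force: [1.0, 0.9, -2.5]
opening: 0.67
time_s: 14.63
tool_pos: [658.2, 34.4, 254.8]
eef_rot: [0.001, 0.998, -0.069, -0.001]
contact_force: [-1.2, 0.1, -2.0]
opening: 0.67
time_s: 14.8
tool_pos: [656.8, 35.2, 256.0]
eef_rot: [0.102, 0.992, -0.07, -0.008]
contact_force: [0.6, 0.6, -2.1]
opening: 0.676
[656.75331247  35.17771008 256.02501308] [ 0.15729707  0.40540067  1.47899299 -0.20113564  1.32461239  0.35409768] 0.6758580776984336
```

```bash
python3 -m crank '[{"fingers":0.5,"x":0,"y":0,"z":0,"rx":-0.11,"ry":0,"rz":0},{"fingers":0.5,"x":0,"y":0,"z":0,"rx":-0.11,"ry":0,"rz":0},{"fingers":0.5,"x":0,"y":0,"z":0,"rx":-0.1,"ry":0,"rz":0},{"fingers":0.5,"x":0,"y":0,"z":0,"rx":0,"ry":0,"rz":0},{"fingers":0.5,"x":0,"y":0,"z":0,"rx":0,"ry":0,"rz":0}]'
cat > tgt.py <<'E'
from h import *
yaw=-.136;u=np.array([np.cos(yaw),np.sin(yaw),0]);n=np.array([-u[1],u[0],0])
lens=np.array([648,-65,185.5]); mid=lens+110*n
zt=-(np.cos(np.pi/6)*np.array([0,0,1])+.5*n); Rt=np.c_[u,np.cross(zt,u),zt]; tcp=mid+5.5*zt
def report():
    s=monitor.sense();r=R(s['eef_rot']);m=s['tool_pos']-5.5*r[:,2]
    print('tcp',s['tool_pos'].round(1),'delta tool mm',(r.T@(tcp-s['tool_pos'])).round(1),'rotvec',Ro.from_matrix(r.T@Rt).as_rotvec().round(3),'toolz',r[:,2].round(3))
    d=m-lens;print('mid rel lens: out',(d@n).round(1),'along',(d@u).round(1),'up',d[2].round(1),'tilt',np.degrees(np.arccos(-r[2,2])).round(1),s['contact_force'],s['opening'])
E
python3 -c "
from tgt import *
report()"
```

```text
time_s: 15.22
tool_pos: [656.0, 40.1, 254.7]
eef_rot: [0.256, 0.964, -0.064, -0.019]
contact_force: [0.2, -0.7, -1.0]
opening: 0.671
tcp [656.   40.1 254.7] delta tool mm [  6.6 -38.5  63.2] rotvec [-0.004  0.003  0.005] toolz [-0.07  -0.492 -0.868]
mid rel lens: out 107.9 along -6.3 up 74.0 tilt 29.8 [ 0.1830067  -0.69022047 -0.98426402] 0.6714813397283499
```

Tilt is right. Now lower it.

```bash
python3 -m crank '[{"fingers":0.5,"x":0.2,"y":-1.2,"z":2,"rx":0,"ry":0,"rz":0},{"fingers":0.5,"x":0.2,"y":-1.2,"z":2,"rx":0,"ry":0,"rz":0},{"fingers":0.5,"x":0.2,"y":-1.1,"z":1.8,"rx":0,"ry":0,"rz":0},{"fingers":0.5,"x":0.1,"y":-0.4,"z":0.5,"rx":0,"ry":0,"rz":0},{"fingers":0.5,"x":0,"y":0,"z":0,"rx":0,"ry":0,"rz":0}]'
python3 -m crank '[{"fingers":0.5,"x":0,"y":0,"z":0,"rx":0,"ry":0,"rz":0},{"fingers":0.5,"x":0,"y":0,"z":0,"rx":0,"ry":0,"rz":0},{"fingers":0.5,"x":0,"y":0,"z":0,"rx":0,"ry":0,"rz":0},{"fingers":0.5,"x":0,"y":0,"z":0,"rx":0,"ry":0,"rz":0},{"fingers":0.5,"x":0,"y":0,"z":0,"rx":0,"ry":0,"rz":0}]'
python3 - <<'E'
from tgt import *
report()
_,f=grab('scene','s13.png');_,t=grab('top','t13.png');_,w=grab('wrist','w13.png')
crop(f['img'],f['extrinsics'],f,[655,0,185],'s13z.png',60,8);crop(t['img'],t['extrinsics'],t,[655,0,185],'t13z.png',60,8)
E
```

```text
time_s: 15.63
tool_pos: [663.3, 38.9, 181.9]
eef_rot: [0.256, 0.964, -0.066, -0.019]
contact_force: [-0.6, -0.5, -2.6]
opening: 0.673
time_s: 16.05
tool_pos: [664.8, 40.1, 184.6]
eef_rot: [0.256, 0.964, -0.066, -0.017]
contact_force: [-0.0, -0.1, -1.9]
opening: 0.671
tcp [664.8  40.1 184.6] delta tool mm [-2.4 -2.6  2.9] rotvec [-0.004 -0.001 -0.   ] toolz [-0.066 -0.492 -0.868]
mid rel lens: out 109.1 along 2.4 up 3.9 tilt 29.8 [-0.03639482 -0.08309995 -1.89696474] 0.6714999811085995
s13z.png 234 196
t13z.png 281 141
```

View pics/s13z.png

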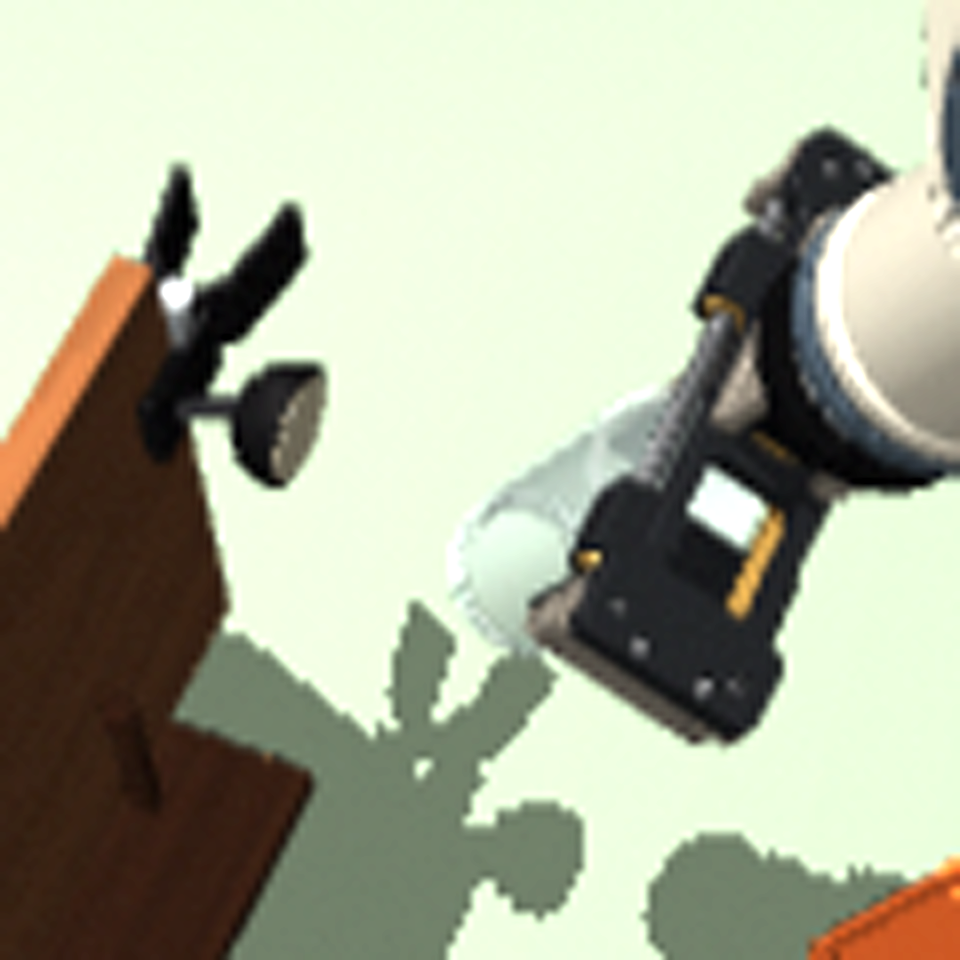

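View pics/t13z.png

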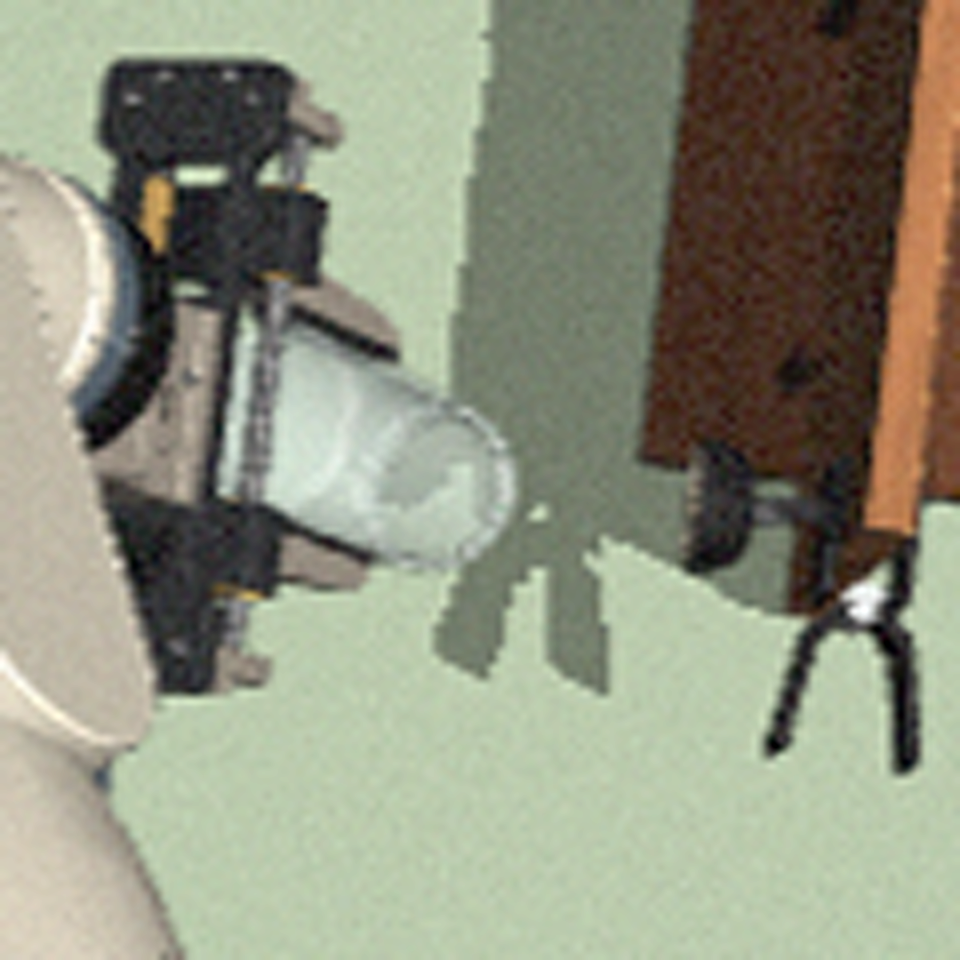

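View pics/w13.png

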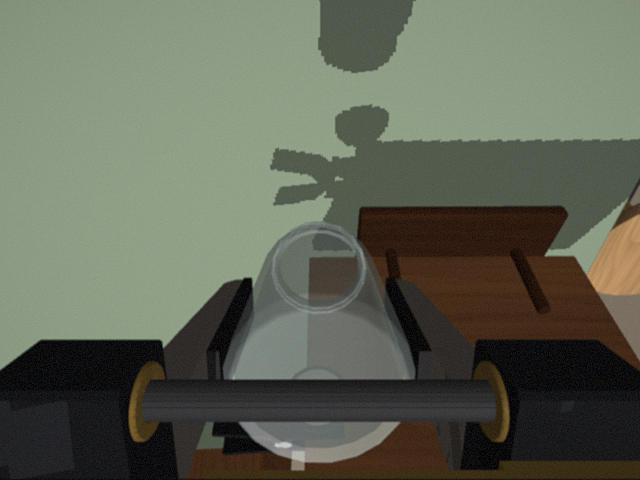

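```bash
python3 - <<'E'
from tgt import *
report()
_,t=grab('top');_,c=grab('scene')
m,e=tri([ray(t['extrinsics'],t,(281+447/8,141+487/8)),ray(c['extrinsics'],c,(234+513/8,196+575/8))]);print('mouth',m,e)
s=monitor.sense();r=R(s['eef_rot']);print('mouth by tcp',s['tool_pos']+54.5*r[:,2])
print('mid from mouth',m-60*r[:,2],'target',mid)
l,e=tri([ray(t['extrinsics'],t,(281+695/8,141+510/8)),ray(c['extrinsics'],c,(234+303/8,196+428/8))]);print('lens',l,e)
E
```

```text
tcp [664.5  40.1 184. ] delta tool mm [-2.1 -2.4  2.4] rotvec [-0.004 -0.    -0.   ] toolz [-0.067 -0.492 -0.868]
mid rel lens: out 109.1 along 2.1 up 3.3 tilt 29.8 [ 0.12463595  0.39215714 -2.04000549] 0.6712588958746876
mouth [660.59255126  10.24991341 140.07250936] [np.float64(0.5430477924739868), np.float64(0.5430477924739324)]
mouth by tcp [660.80354637  13.25193945 136.49801541]
mid from mouth [664.62477836  39.78632484 192.14305328] target [662.91392594  43.984287   185.5       ]
lens [646.37586631 -66.05458449 181.09437907] [np.float64(1.9261915197421702), np.float64(1.9261915197421582)]
```

```bash
python3 -m crank '[{"fingers":0.5,"x":-0.15,"y":-0.2,"z":0.3,"rx":0,"ry":0,"rz":0},{"fingers":0.5,"x":0,"y":0,"z":0,"rx":0,"ry":0,"rz":0},{"fingers":0.5,"x":0,"y":0,"z":0,"rx":0,"ry":0,"rz":0},{"fingers":0.5,"x":0,"y":0,"z":0,"rx":0,"ry":0,"rz":0},{"fingers":0.5,"x":0,"y":0,"z":0,"rx":0,"ry":0,"rz":0}]'
for i in 1 2; do python3 -m crank '[{"fingers":0.5,"x":0,"y":0,"z":0,"rx":0,"ry":0,"rz":0},{"fingers":0.5,"x":0,"y":0,"z":0,"rx":0,"ry":0,"rz":0},{"fingers":0.5,"x":0,"y":0,"z":0,"rx":0,"ry":0,"rz":0},{"fingers":0.5,"x":0,"y":0,"z":0,"rx":0,"ry":0,"rz":0},{"fingers":0.5,"x":0,"y":0,"z":0,"rx":0,"ry":0,"rz":0}]'; done
python3 - <<'E'
from tgt import *
report()
_,f=grab('scene','s14.png');_,t=grab('top','t14.png')
crop(f['img'],f['extrinsics'],f,[655,0,185],'s14z.png',40,12);crop(t['img'],t['extrinsics'],t,[655,0,185],'t14z.png',40,12)
E
```

```text
time_s: 16.72
tool_pos: [663.0, 40.4, 180.1]
eef_rot: [0.257, 0.964, -0.066, -0.017]
contact_force: [-0.0, -0.3, -2.0]
opening: 0.672
time_s: 17.13
tool_pos: [663.0, 40.4, 180.2]
eef_rot: [0.256, 0.964, -0.066, -0.017]
contact_force: [-0.5, -0.2, -2.4]
opening: 0.673
time_s: 17.55
tool_pos: [663.0, 40.4, 180.1]
eef_rot: [0.256, 0.964, -0.066, -0.017]
contact_force: [0.9, 0.3, -1.7]
opening: 0.673
tcp [663.   40.4 180.1] delta tool mm [-0.6 -0.4 -0.9] rotvec [-0.004 -0.     0.   ] toolz [-0.067 -0.492 -0.868]
mid rel lens: out 109.2 along 0.6 up -0.6 tilt 29.8 [ 0.90153345  0.25281893 -1.7080697 ] 0.6729217890345367
s14z.png 254 216
t14z.png 301 161
```

View pics/s14.png

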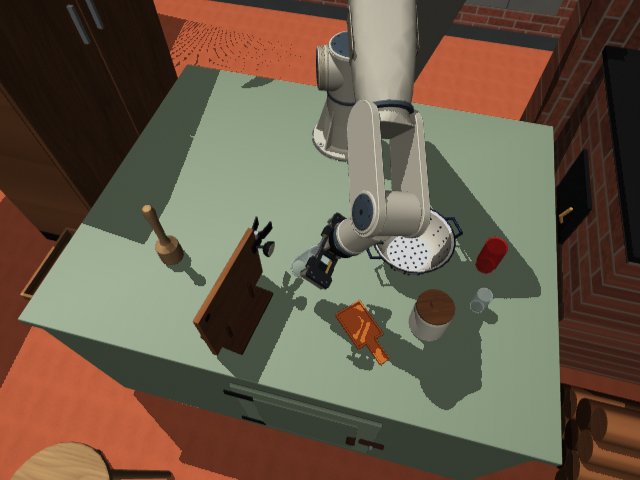

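View pics/s14z.png

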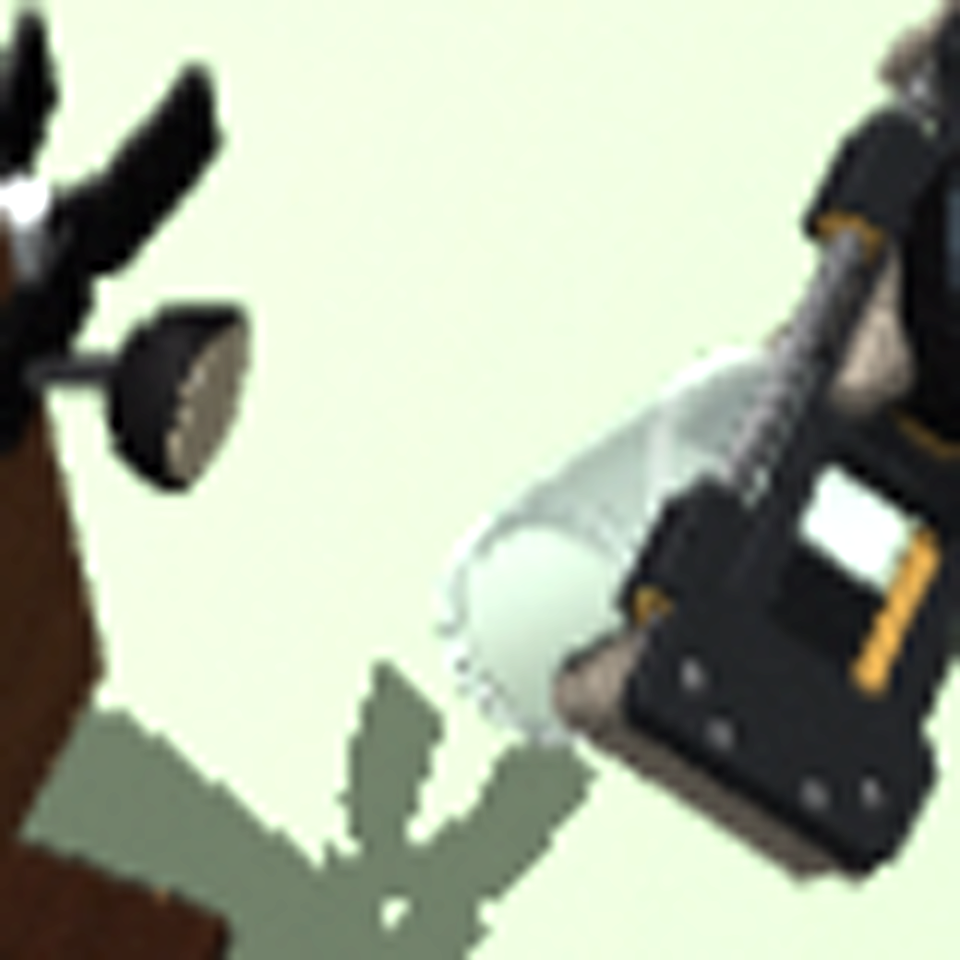

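View pics/t14z.png

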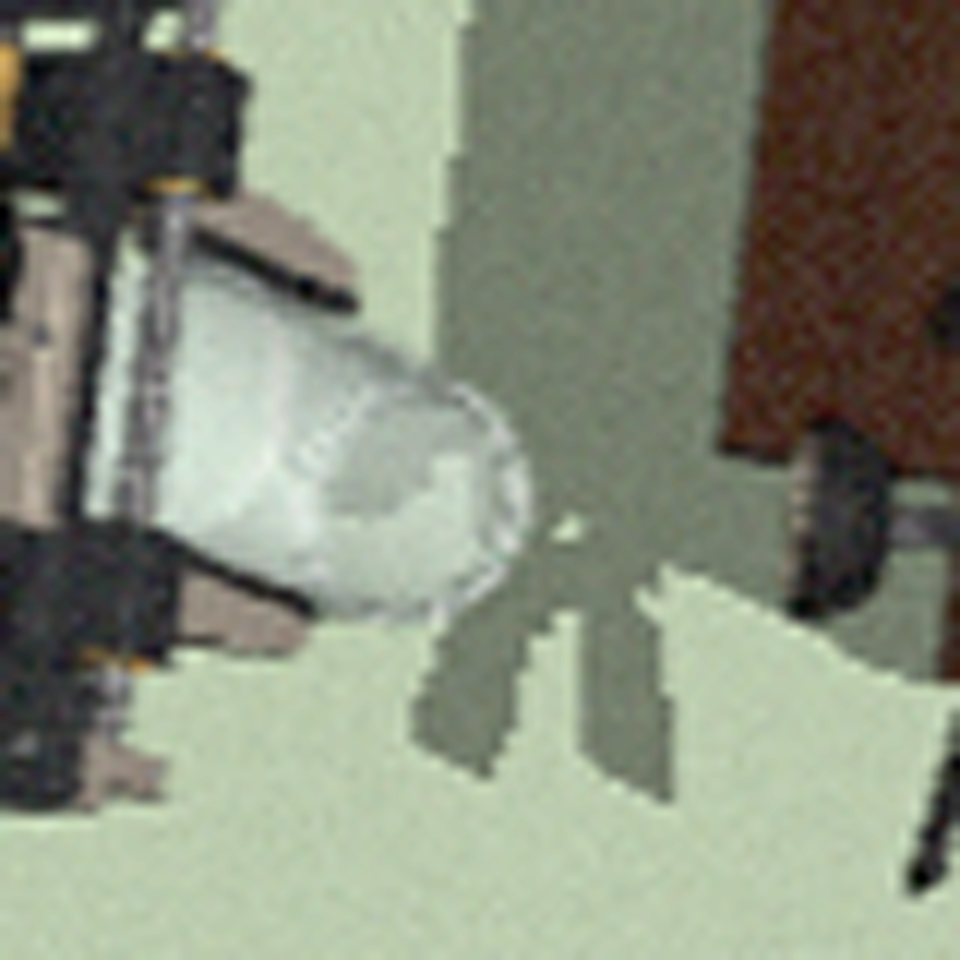

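```bash
python3 -c "
from h import *
s=monitor.sense();print(s['time_s'],abs(s['joint_velocities']).max());print(manip.close_job())"
```

```text
17.65 0.0016046612948922244
the job is handed in; nothing more can be done
None
```

The job is handed in at 17.7 s, with the lamp clipped on by itself and the arm holding the jar still in front of it.

- **Lamp:** I squeezed it open and pushed it about 30 mm onto the near upright edge of the board. It spans roughly 164–198 mm above the counter, in the upper half. It stayed level and square to the board with its glass facing left, and it had not moved when I drew the gripper away.
- **Jar:** I lifted the clear jar out of the colander and tipped it so the mouth turns towards the lamp. By the arm's pose, its middle is about 109 mm out from the glass, 1 mm off to the side and 1 mm low, tipped 29.8°. The arm was still, and the grip reading matched the jar's 62 mm width. In the wrist picture just before the last few millimetres of adjustment, the jar had not slipped in the fingers.
- **Other things on the counter:** The last scene picture shows them where they started. I judged that by eye and did not re-measure them.
- **Checks that disagreed:**
  - The two fixed cameras differ by 2–4 mm on the board and lens.
  - Before that last adjustment, a rough camera fix put the jar about 5 mm higher and 4 mm nearer the lamp than the arm's pose did. Lowering the jar left it about 1 mm low by the arm's pose, so it may still sit a few millimetres high and a little closer than 109 mm.

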